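# Post a welded test piece through the chute flap

## Robot

A 7-joint arm with a two-finger parallel gripper is mounted at the origin on the work surface. World frame = base frame: x ahead of the robot, y to its left, z up, the work surface at z = 0. Lengths are in m, angles in degrees, forces in N, time in s.
With the tool pointing down it reaches from about 0.4 to 0.9 m from the base axis. Payload 5.5 kg.
Tool frame: the origin (TCP) lies midway between the tips of the shut fingers; the grasp point (between the pads) lies 19 mm behind it (arm.grip_depth is the distance from the TCP to the grasp point, in m); z points along the fingers, y is the direction in which the jaws open and shut (so a half turn about z gives the same grasp; the last joint's range is limited). The gripper opens to 92 mm and grips with 3 to 60 N. Pads are 19 mm wide; open, the fingers measure 130 mm over their backs; the gripper's body (75 mm by 190 mm) begins 47 mm behind the grasp point.
Start: joints at [81.944, 28.699, -24.465, 88.831, 12.651, 65.22, -12.049], TCP at [0.255, -0.598, 0.227] pointing down, gripper open.
Joint ranges: [-164.97, 164.97], [-17.58, 116.51], [-87.97, 89.64], [11.32, 138.91], [-80.73, 260.73], [10.89, 115.49], [-147.41, 147.41]. Speed limits (degrees/s): [147.25, 147.25, 180, 180, 180, 180, 180].

## Interface

Orientations are given as a 3x3 rotation matrix whose columns are the frame's x, y, z axes.
In Python, from workcell import arm, cams, models gives the robot as it stands.
- The arm moves only by the tool move_arm, never from a script. Its argument "rows" is a list of rows, each a list of 7 numbers: the shift along the tool's x, y, z in cm, then the turn, a rotation vector about the tool's x, y, z in degrees, then the opening, from -1 (shut) to 1 (fully open), so that 0 is half open. In form: [[dx, dy, dz, ax, ay, az, gripper], ...]. A call has exactly 5 rows; each row shifts and turns the commanded pose from where the row before left it, along the tool's axes as they then stand; what a row does not reach is not made up. A row lasts 1/10 s, in which the tool goes at most 50 mm and 8.59 degrees, less where a joint would pass 70% of its speed; a pose out of reach is approached as far as the arm can. A call is refused whole if a number of a shift passes 5 or a number of a turn 8.59, either way. A call with a gripper value outside its range is refused whole. The fingers move at their own pace and stop on an object; the grip force is fixed at half the most. Time passes only in rows, so rows that do not move let the fingers close, or fill a call up. It gives the time, the measured TCP pose, the force and the opening at its end, in the units of the state.
- arm.sense(): the state, without advancing time (a new reading comes with each control period).
- cams.read_camera(name): name is "side" or "top" or "wrist"; returns the picture (384x512x3 uint8, red, green, blue); there is no depth.
- cams.camera_params(name): a dict with "K" (3x3 intrinsics, pixels), "R" (3x3) and "t" (3): a world point X has camera coordinates R X + t. Camera axes: x right, y down, z forward; pixel columns grow to the right and rows downward; lengths in m; the calibration is good to about 2 mm. A picture is of the moment at which its call begins: read the wrist's pose just before it. camera_params takes no time and is no camera call; for the wrist camera it gives the pose at the moment of the call.
- arm.hand_in(): hands the job in, once; it reports no verdict.
Trained networks look in the newest picture that a camera, given by its name, has taken for a name from the list of things; names that differ only in an ending like _2 or _b are one class to them, and where a whole thing is asked for, a point or a joint stands for the part that bears it (a point fixed in the world has none). Each returns a list of dicts, best first, with "score" (0 to 1); they miss things now and then, are a little off and sometimes report something else, mostly with a low value. They report only what shows in the picture. A call takes as long as a camera call. They do not tell look-alikes from the thing itself.
- models.regions_of(query, camera): "region" (384x512 bool, what is visible of it) and "xy" ([column, row] in pixels, amid what is visible of it).
The state is a dict: "time": time; "qpos": joint angles; "dq": joint speeds; "effort": joint torques, N m; "position": TCP position; "tcp_rot": TCP orientation; "contact_force": force on the tool from outside, world axes, zero at the start; "torque": the same for the moment, N m; "finger_gap": finger opening in m.
Only numpy, scipy, OpenCV 4.12 (cv2) and the standard library are available. Lean on these libraries where they do the work, as an engineer would, in place of code of your own. Each camera call takes 0.05 s, during which the arm holds its last target. There are 200 camera calls.

## Task

Push the welded square-tube test piece across the bench, nose first through the hanging flap of the drop chute, with a steady push of the fingertips and without lifting or flicking it, until it drops into the tray below. Then draw the fingers back out so that the flap swings shut, and leave the other things on the bench where they are.

Things in the scene. Friction and masses are not known exactly. Their poses are not given: they have to be found in the camera images.
- piece_center (a point): Centre of the welded piece: steel square tube, closed flat ends, 100 x 50 x 50 mm, about 0.65 kg, loose on the bench (centre 25 mm up). Three dark weld beads, 3 mm proud on top and sides, ring it at the middle and near each end. x runs along its length and starts within 25 degrees of the chute's x; z up. Starts up to 60 mm beside the chute's middle line, its centre 115 to 145 mm before the flap.
- mouth (a point): Middle of the mouth of the grey steel drop chute at the bench's far edge: at bench level, in the plane of the hanging flap. x points into the chute (world x, away from the robot), y left, z up. Upright cheeks 126 mm high, 8 mm thick, at y = -64 and +64 mm, from x = -12 to +48 mm (lower ones, 60 mm, go on to +148); 120 mm clear between them. Does not move in a run.
- hinge_bar (a point): Middle of the bar across the mouth from which the flap hangs: 10 mm diameter, straight above the mouth point, 115 mm over the bench, 110 mm clear below. The fingertips must follow the piece's rear end to about this bar's line or just beyond: a tool leaning 35 to 45 degrees from vertical, tips ahead, has room under it; an upright gripper meets it.
- bench_edge (a point): Middle of the bench's far edge inside the chute, 45 mm beyond the flap's plane; the bench top is level up to here. The piece tips over and slides down a 55 degree ramp once its centre is past this edge, that is once its rear end is within about -5 to +15 mm of the flap's plane. Axes as the mouth's. The open-topped catch tray at the ramp's foot is 120 mm wide, its floor 170 mm below the bench.
- flap (a joint): Flap angle, rad: 0 hanging shut, growing as its lower edge swings into the chute, at most 1.5; it does not open towards the robot. Aluminium sheet 114 mm wide, 3 mm thick, 0.15 kg, lower edge 7 mm above the bench. Light (under 2 N): the nose of the pushed piece opens it, it rests on whatever is under it, and falls shut by its own weight.
- offcut: Plain open-ended square steel tube, 120 x 40 x 40 mm, without weld beads, lying on the bench about 0.2 to 0.22 m to one side of the chute's middle line; leave it alone. Origin: centre of its underside, x along its length.
- pipe_stub: Round steel pipe stub standing on end, 60 mm diameter, 60 mm high, open, about 0.2 to 0.22 m to one side of the chute's middle line; leave it alone. Origin: centre of its underside.
- angle: Short length of dark angle steel, 90 mm long, 40 x 40 mm, standing on one leg on the bench; leave it alone. Origin: centre of its underside.
- spray: Grey spray can standing on the right, 60 mm diameter, 170 mm high; leave it alone. Origin: centre of its underside.
Not all that is in view belongs to the job. Leave any blue or yellow look-alike of the part that bears piece_center alone.

How it is judged:
By the outcome, as a careful person would: the job done as asked, in the order asked, and still so for the second after the job is handed in, with the robot touching nothing.
It also fails if it takes over 64 s, if anything falls off the work surface, if the arm or the gripper's body presses on something with over 40 N, if the wrist force passes 120 N, or if a joint passes its speed limit or range.

## Working session

There is one attempt and no reset: what is moved stays moved. The work goes in short steps, Python scripts to look and compute and a tool call to move; the robot and the scene stay as the last step left them, time stands still between calls to the robot, and variables do not carry over. Pictures are saved under pics/ and viewed, about 8 in all and at most 12, crops included, and the job is handed in when it is done.

Besides the shell and the picture viewer there is one more tool, called after "Call:" as name([rows], argument=value, ...), one row to a line, values as JSON. move_arm: Moves the arm, as the interface text tells. Its arguments: {"type":"object","properties":{"rows":{"type":"array","items":{"type":"array","items":{"type":"number"}}}},"required":["rows"]}

```bash
mkdir -p pics; ls; python3 - <<'E'
from workcell import arm,cams,models
import cv2,numpy as np
s=arm.sense();print(s['time'],s['position'],s['tcp_rot'],s['finger_gap'])
a=cams.read_camera('top');
for q in ['piece_center','offcut','flap','hinge_bar']:
    for d in models.regions_of(q,'top')[:3]: print('top',q,d['score'],d['xy'],d['region'].sum())
b=cams.read_camera('side')
for q in ['piece_center']:
    for d in models.regions_of(q,'side')[:3]: print('side',q,d['score'],d['xy'],d['region'].sum())
for n,i in(('top',a),('side',b)):
    cv2.imwrite(f'pics/{n}0.png',cv2.resize(i[:,:,::-1],(800,600)))
    p=cams.camera_params(n);print(n,p['K'],-p['R'].T@p['t'],p['R'])
E
```

```text
pics
0.0 [ 0.25510014 -0.59707418  0.22567005] [[ 9.19527622e-01  3.93024747e-01 -7.07759593e-04]
 [ 3.93025378e-01 -9.19525809e-01  1.82703553e-03]
 [ 6.72669617e-05 -1.95817711e-03 -9.99998081e-01]] 0.09158549449821646
top piece_center 0.85 [229.0, 227.5] 633
top piece_center 0.59 [308.3, 247.0] 692
top offcut 0.59 [346.0, 201.1] 635
top flap 0.81 [273.7, 151.9] 503
top hinge_bar 0.72 [272.6, 121.5] 4114
side piece_center 0.97 [325.0, 189.4] 744
side piece_center 0.91 [273.9, 191.0] 760
side piece_center 0.7 [291.7, 244.3] 961
top [[485.31973609   0.         252.17061691]
 [  0.         485.31973609 193.29391093]
 [  0.           0.           1.        ]] [ 0.21899049 -0.01127035  1.46181606] [[ 0.02880717 -0.99946582 -0.01543466]
 [-0.9800685  -0.025205   -0.1970544 ]
 [ 0.19656011  0.0208036  -0.98027105]]
side [[354.41353869   0.         258.72606148]
 [  0.         354.41353869 192.15121361]
 [  0.           0.           1.        ]] [0.27782982 0.68101987 0.74236546] [[-0.94166111 -0.33649049  0.00696521]
 [-0.22926654  0.62617162 -0.74521537]
 [ 0.24639647 -0.70333722 -0.66678747]]
```

View pics/top0.png

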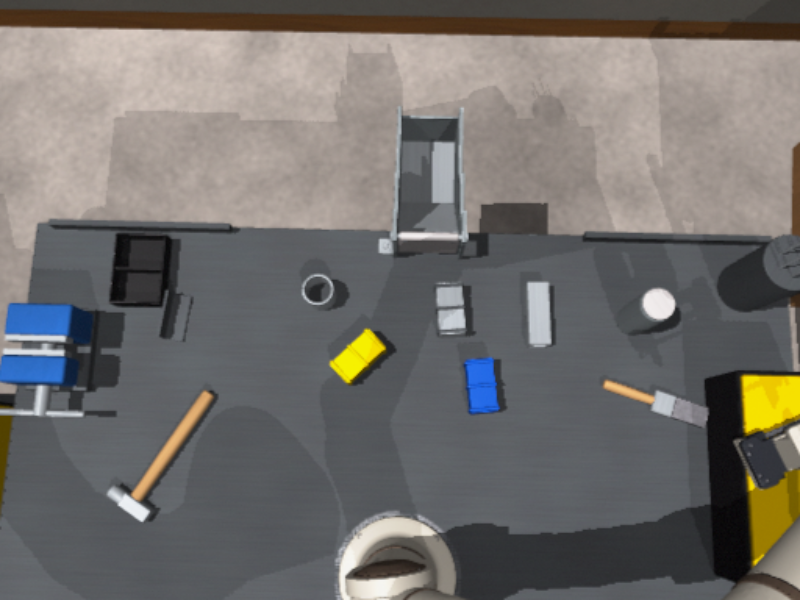

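View pics/side0.png

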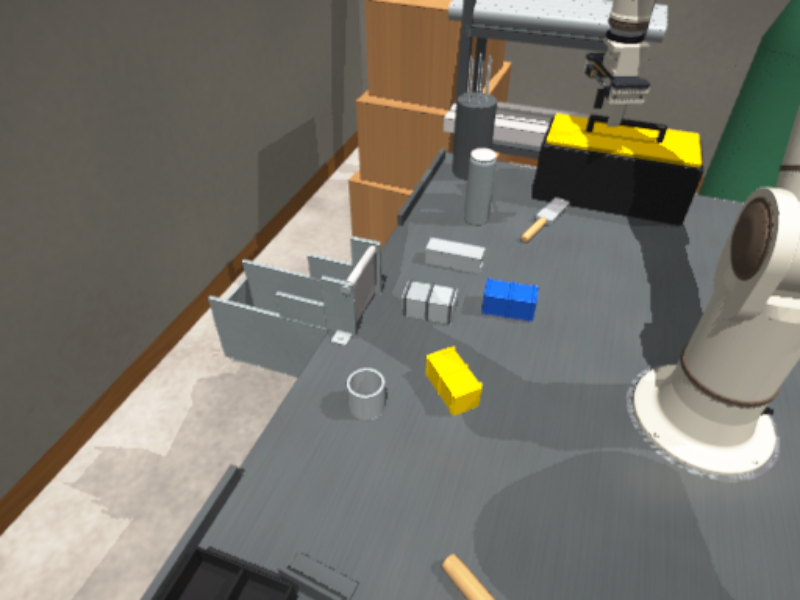

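The top view shows three look-alikes (800-px scale): yellow (358,356), blue (481,385) and grey (450,309). The grey one has dark weld beads and sits just before the chute mouth at (431,238), so it's the piece. The grey bar at (538,313) is the offcut. Next I fit poses and check them in an enlarged overlay.

```bash
cat > h.py <<'E'
import numpy as np,cv2
from scipy.optimize import minimize
from workcell import arm,cams,models
def proj(n,X):
    p=cams.camera_params(n);c=np.asarray(X)@p['R'].T+p['t'];u=c@p['K'].T;return u[:,:2]/u[:,2:]
def box(x,y,yaw,L=.1,W=.05,H=.05):
    c,s=np.cos(yaw),np.sin(yaw)
    return np.array([[x+c*a-s*b,y+s*a+c*b,z] for z in(0,H) for a,b in((-L/2,-W/2),(L/2,-W/2),(L/2,W/2),(-L/2,W/2))])
def ray(n,uv,z):
    p=cams.camera_params(n);d=p['R'].T@np.linalg.solve(p['K'],[*uv,1]);c=-p['R'].T@p['t'];return c+d*(z-c[2])/d[2]
def sil(n,X,S=4):
    m=np.zeros((384*S,512*S),np.uint8);h=cv2.convexHull(((proj(n,X)+.5)*S).astype(np.float32));cv2.fillConvexPoly(m,h.astype(int),1)
    return cv2.resize(m*1.,(512,384),interpolation=cv2.INTER_AREA)
def fit(masks,x0,L=.1,W=.05,H=.05):
    def f(v):
        t=0
        for n,m in masks.items():
            s=sil(n,box(v[0],v[1],v[2]/10,L,W,H));t+=np.abs(s-m).sum()/m.sum()
        return t
    best=min((minimize(f,[x0[0],x0[1],a/10*10],method='Nelder-Mead',options=dict(initial_simplex=np.array([[x0[0],x0[1],a],[x0[0]+.01,x0[1],a],[x0[0],x0[1]+.01,a],[x0[0],x0[1],a+1.5]]),xatol=2e-4,fatol=1e-4)) for a in(-3,0,3)),key=lambda r:r.fun)
    return best.x[0],best.x[1],best.x[2]/10,best.fun
def draw(im,n,X,S,o,col,faces=True):
    q=((proj(n,X)+.5-o)*S).astype(int)
    for i in range(4):
        for a,b in((i,(i+1)%4),(4+i,4+(i+1)%4),(i,4+i)): cv2.line(im,tuple(map(int,q[a])),tuple(map(int,q[b])),col,1)
def chute(mx,my):
    return [np.array([[mx+a,my+b,z] for z in(0,.126) for a,b in((-.012,y0),(.048,y0),(.048,y0+.008),(-.012,y0+.008))]) for y0 in(-.068,.06)]
E
python3 - <<'E'
from h import *
a=cams.read_camera('top');T=models.regions_of('piece_center','top')
fl=[d for d in models.regions_of('flap','top')][:1]
b=cams.read_camera('side');S=models.regions_of('piece_center','side')
near=lambda L,p:[d['region'] for d in L if np.hypot(*(np.array(d['xy'])-p))<15]
print([ (d['xy'],d['score']) for d in T],[ (d['xy'],d['score']) for d in S])
g=near(S,(274,191));bl_t=near(T,(308,247));bl_s=near(S,(325,189))
gt=near(T,(288,198))
mk={'side':g[0]*1.}
if gt: mk['top']=gt[0]*1.
G=fit(mk,ray('top',(288,198),.04)[:2]);print('grey',G,np.degrees(G[2]),len(gt))
B=fit({'top':bl_t[0]*1.,'side':bl_s[0]*1.},ray('top',(308,247),.04)[:2]);print('blue',B,np.degrees(B[2]))
m=ray('top',(431*.64,236*.64),.115);print('hinge guess',m, 'flap c',ray('top',fl[0]['xy'],.06) if fl else None)
out=[]
for n,im,o,S in(('top',a,(240,120),6),('side',b,(180,130),5)):
    w,h=(100,140) if n=='top' else (130,110)
    c=cv2.resize(im[o[1]:o[1]+h,o[0]:o[0]+w,::-1],None,fx=S,fy=S,interpolation=cv2.INTER_CUBIC).copy()
    draw(c,n,box(*G[:3]),S,np.array(o),(0,0,255));draw(c,n,box(*B[:3]),S,np.array(o),(0,255,255))
    for q in chute(m[0],m[1]): draw(c,n,q,S,np.array(o),(0,255,0))
    k=proj(n,[[m[0],m[1]-.06,.115],[m[0],m[1]+.06,.115]]);k=((k+.5-o)*S).astype(int);cv2.line(c,tuple(map(int,k[0])),tuple(map(int,k[1])),(255,0,255),1)
    cv2.imwrite(f'pics/{n}1.png',c[:600] if n=='top' else c)
E
```

```text
[([229.0, 226.9], 0.82), ([273.5, 119.9], 0.73), ([287.2, 199.0], 0.68), ([309.4, 246.2], 0.63)] [([323.7, 190.8], 0.86), ([289.4, 244.1], 0.84)]Traceback (most recent call last):
  File "<stdin>", line 9, in <module>
IndexError: list index out of range
```

```bash
cat > look.py <<'E'
from h import *
def collect(n,p,k=5,lim=15):
    M=[]
    for _ in range(k):
        im=cams.read_camera(n)
        r=[d['region'] for d in models.regions_of('piece_center',n) if np.hypot(*(np.array(d['xy'])-p))<lim]
        if r: M.append(r[0]*1.)
        if len(M)==2: break
    return im,(np.mean(M,0) if M else None)
def wires(im,n,o,w,h,S,G,B,m,f):
    c=cv2.resize(im[o[1]:o[1]+h,o[0]:o[0]+w,::-1],None,fx=S,fy=S,interpolation=cv2.INTER_CUBIC).copy();o=np.array(o)
    draw(c,n,box(*G[:3]),S,o,(0,0,255))
    if B: draw(c,n,box(*B[:3]),S,o,(0,255,255))
    for q in chute(m[0],m[1]): draw(c,n,q,S,o,(0,255,0))
    k=((proj(n,[[m[0],m[1]-.06,.115],[m[0],m[1]+.06,.115]])+.5-o)*S).astype(int);cv2.line(c,tuple(map(int,k[0])),tuple(map(int,k[1])),(255,0,255),1)
    cv2.imwrite(f,c)
E
python3 - <<'E'
from look import *
a,gt=collect('top',(288,198));b,gs=collect('side',(274,191))
a,bt=collect('top',(308,247))
G=fit({n:m for n,m in(('top',gt),('side',gs)) if m is not None},ray('top',(288,198),.04)[:2]);print('grey',G,np.degrees(G[2]),gt is not None,gs is not None)
for n,m in(('top',gt),('side',gs)):
    if m is not None: print(n,fit({n:m},G[:2]))
B=fit({'top':bt},ray('top',(308,247),.04)[:2]);print('blue',B,np.degrees(B[2]))
m=ray('top',(431*.64,236*.64),.115);print('hinge guess',m)
wires(a,'top',(235,130),100,96,6,G,B,m,'pics/top1.png')
wires(b,'side',(180,130),130,100,6,G,B,m,'pics/side1.png')
E
```

```text
grey (np.float64(0.495765619086056), np.float64(-0.08764723003463003), np.float64(0.08971941819588518), np.float64(0.13151961340060087)) 5.1405440029934635 True True
top (np.float64(0.4941353872301595), np.float64(-0.08837338704691294), np.float64(0.09786093270076038), np.float64(0.04980237154150197))
side (np.float64(0.49625333633267704), np.float64(-0.08724921670602043), np.float64(0.1184008990278623), np.float64(0.05850717079530639))
blue (np.float64(0.3501180910343859), np.float64(-0.14899680547152633), np.float64(0.11387518752631406), np.float64(0.040482423335826474)) 6.524567636518593
hinge guess [ 0.61483812 -0.04724617  0.115     ]
```

View pics/top1.png

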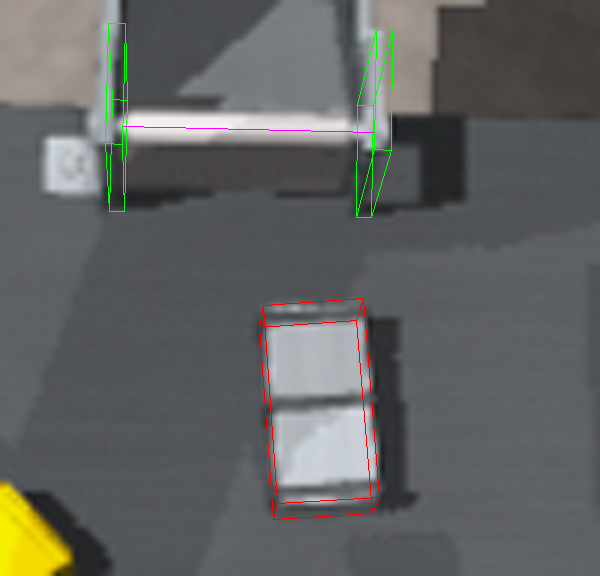

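View pics/side1.png

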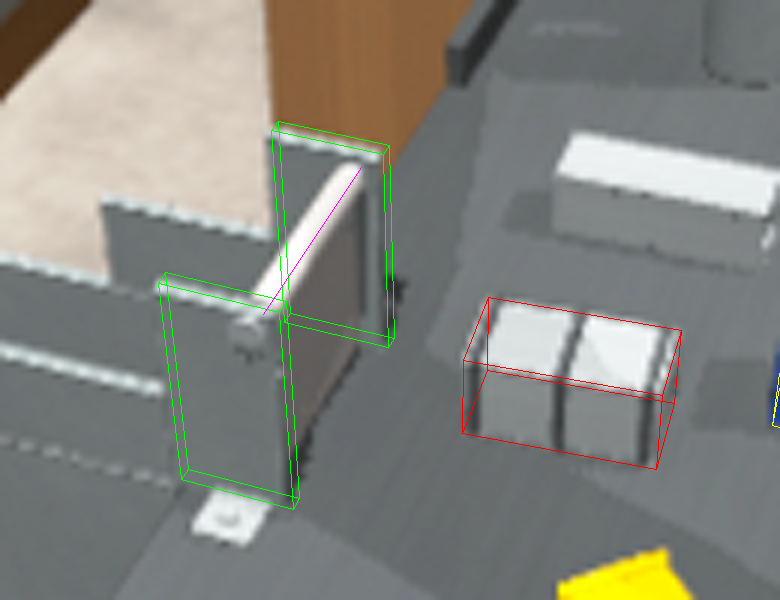

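The overlays fit. The grey beaded piece (red) is centred near (0.496,-0.088), yaw about 5-6°. The bar is about 3 mm beyond my first guess, so the mouth is near (0.617,-0.046) and the piece is 121 mm before the flap and 42 mm to the right. I'll check yellow and the wrist camera mount, then make a row planner.

```bash
cat > plan.py <<'E'
import sys,json;from h import *
from scipy.spatial.transform import Rotation as Ro
def pose(x,y,z,yaw,lean):
    return np.array([x,y,z]),Ro.from_euler('z',yaw,degrees=True)*Ro.from_euler('y',-lean,degrees=True)*Ro.from_euler('x',180,degrees=True)
def rows(wps,start=None):
    """wps: (x,y,z,yaw,lean,nrows)"""
    s=arm.sense();p,R=(s['position'],Ro.from_matrix(s['tcp_rot'])) if start is None else pose(*start)
    for *w,n in wps:
        q,Q=pose(*w);rv=(R.inv()*Q).as_rotvec()
        for i in range(n):
            R2=R*Ro.from_rotvec(rv/(n-i)) ;p2=p+(q-p)/(n-i)
            d=R.inv().apply(p2-p)*100;a=np.degrees((R.inv()*R2).as_rotvec())
            print(np.round(d,2).tolist(),np.round(a,2).tolist())
            p,R=p2,R2;rv=(R.inv()*Q).as_rotvec()*(n-i-1)/max(n-i-1,1)
        print('--')
def state():
    s=arm.sense();M=s['tcp_rot'];x=M[:,0];z=M[:,2]
    print('t',round(s['time'],2),'p',np.round(s['position'],4),'yaw',np.degrees(np.arctan2(x[1],x[0])).round(2),'lean',np.degrees(np.arctan2(np.hypot(*z[:2]),-z[2])).round(2),'roll',np.round(M[2,1],3),'F',np.round(s['contact_force'],1),'gap',round(s['finger_gap'],4))
E
python3 - <<'E'
from plan import *; from look import *
s=arm.sense();p=cams.camera_params('wrist');c=-p['R'].T@p['t'];print('cam in tool',s['tcp_rot'].T@(c-s['position']))
_,yt=collect('top',(229,227));Y=fit({'top':yt},ray('top',(229,227),.04)[:2]);print('yel',Y,np.round(box(*Y[:3])[:4,:2],3))
print(pose(0,0,0,0,30)[1].as_matrix().round(2))
# to a point above/behind the piece
rows([(.36,-.09,.24,5,20,12),(.415,-.085,.12,5,22,3)])
E
```

```text
cam in tool [ 0.06910775  0.00019042 -0.15699953]
yel (np.float64(0.398289757891519), np.float64(0.08447388851071874), np.float64(-0.7862735827222063), np.float64(0.06706574675324675)) [[0.345 0.102]
 [0.416 0.031]
 [0.451 0.067]
 [0.381 0.138]]
[[ 0.87 -0.    0.5 ]
 [ 0.   -1.   -0.  ]
 [ 0.5   0.   -0.87]]
[2.46, -3.55, -0.11] [-0.26, 1.65, 1.5]
[2.37, -3.61, -0.06] [-0.26, 1.65, 1.5]
[2.28, -3.67, -0.01] [-0.26, 1.65, 1.5]
[2.18, -3.73, 0.04] [-0.26, 1.65, 1.5]
[2.08, -3.79, 0.08] [-0.26, 1.65, 1.5]
[1.98, -3.84, 0.13] [-0.26, 1.65, 1.5]
[1.87, -3.89, 0.16] [-0.26, 1.65, 1.5]
[1.77, -3.94, 0.2] [-0.26, 1.65, 1.5]
[1.66, -3.98, 0.23] [-0.26, 1.65, 1.5]
[1.55, -4.03, 0.26] [-0.26, 1.65, 1.5]
[1.43, -4.07, 0.28] [-0.26, 1.65, 1.5]
[1.32, -4.1, 0.3] [-0.26, 1.65, 1.5]
--
[0.36, -0.01, 4.39] [-0.0, 0.67, 0.0]
[0.31, -0.01, 4.39] [-0.0, 0.67, 0.0]
[0.26, -0.01, 4.4] [-0.0, 0.67, 0.0]
--
```

Call:
move_arm([
  [2.46, -3.55, -0.1, -0.26, 1.65, 1.5, -0.56],
  [2.37, -3.61, -0.06, -0.26, 1.65, 1.5, -0.56],
  [2.28, -3.67, 0, -0.26, 1.65, 1.5, -0.56],
  [2.18, -3.73, 0.04, -0.26, 1.65, 1.5, -0.56],
  [2.08, -3.79, 0.08, -0.26, 1.65, 1.5, -0.56],
])

```text
time: 1.9
position: [0.2992, -0.3846, 0.2323]
tcp_rot: [[0.953, 0.267, 0.144], [0.266, -0.964, 0.026], [0.146, 0.014, -0.989]]
contact_force: [-0.3, 0.1, 0.5]
finger_gap: 0.0564
```

Call:
move_arm([
  [1.98, -3.84, 0.13, -0.26, 1.65, 1.5, -0.56],
  [1.87, -3.89, 0.16, -0.26, 1.65, 1.5, -0.56],
  [1.77, -3.94, 0.2, -0.26, 1.65, 1.5, -0.56],
  [1.66, -3.98, 0.23, -0.26, 1.65, 1.5, -0.56],
  [1.55, -4.03, 0.26, -0.26, 1.65, 1.5, -0.56],
])

```text
time: 2.4
position: [0.3429, -0.1731, 0.2378]
tcp_rot: [[0.948, 0.137, 0.286], [0.134, -0.99, 0.032], [0.288, 0.008, -0.958]]
contact_force: [1.5, 1.5, 1.1]
finger_gap: 0.021
```

Call:
move_arm([
  [1.43, -4.07, 0.28, -0.26, 1.65, 1.5, -0.56],
  [1.32, -4.1, 0.3, -0.26, 1.65, 1.5, -0.56],
  [0, 0, 0, 0, 0, 0, -0.56],
  [0, 0, 0, 0, 0, 0, -0.56],
  [0, 0, 0, 0, 0, 0, -0.56],
])

```text
time: 2.9
position: [0.356, -0.1133, 0.2397]
tcp_rot: [[0.941, 0.098, 0.324], [0.094, -0.995, 0.027], [0.326, 0.005, -0.946]]
contact_force: [-0.1, -0.7, 0.1]
finger_gap: 0.0206
```

```bash
python3 - <<'E'
from plan import *; from look import *
state()
rows([(.415,-.087,.12,6,22,5),(.422,-.087,.028,6,22,5)])
a=cams.read_camera('wrist');cv2.imwrite('pics/w1.png',a[:,:,::-1])
E
```

```text
t 2.9 p [ 0.356  -0.1133  0.2397] yaw 5.7 lean 19.0 roll 0.005 F [-0.1 -0.7  0.1] gap 0.0206
[0.38, -0.42, 2.66] [0.08, 0.6, -0.06]
[0.35, -0.42, 2.66] [0.08, 0.6, -0.06]
[0.32, -0.41, 2.67] [0.08, 0.6, -0.06]
[0.3, -0.41, 2.67] [0.08, 0.6, -0.06]
[0.27, -0.4, 2.68] [0.08, 0.6, -0.06]
--
[-0.56, 0.01, 1.76] [0.0, 0.0, 0.0]
[-0.56, 0.01, 1.76] [0.0, 0.0, 0.0]
[-0.56, 0.01, 1.76] [0.0, 0.0, 0.0]
[-0.56, 0.01, 1.76] [0.0, 0.0, 0.0]
[-0.56, 0.01, 1.76] [-0.0, -0.0, -0.0]
--
```

View pics/w1.png

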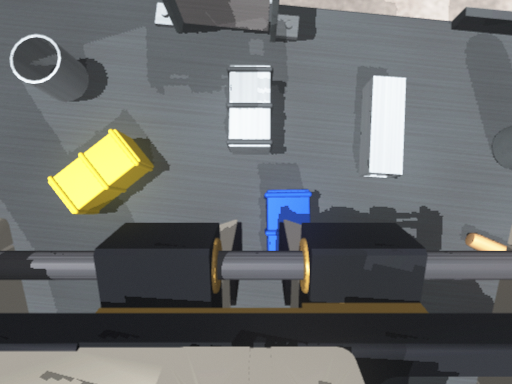

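The wrist view confirms it: the grey piece with three dark beads is at (250,105), the plain offcut at (388,125), and blue and yellow are apart. I'll refine the pose with this view while approaching.

```bash
python3 - <<'E'
from look import *
w,m=collect('wrist',(250,105),4,20)
print(m is not None and fit({'wrist':m},(.496,-.088)))
w,m=collect('wrist',(290,215),3,25)
print(m is not None and [ray('wrist',u,.05) for u in((268,190),(310,190))])
print('piece rear top corners',[ray('wrist',u,.05) for u in((229,146),(271,146))],'front top',[ray('wrist',u,.05) for u in((229,66),(271,66))])
E
```

```text
(np.float64(0.49400166442519755), np.float64(-0.08949637943618813), np.float64(0.10303253091743314), np.float64(0.03711466529085515))
[array([ 0.39596402, -0.11932726,  0.05      ]), array([ 0.40073591, -0.16780349,  0.05      ])]
piece rear top corners [array([ 0.44284694, -0.06898148,  0.05      ]), array([ 0.44769538, -0.1178745 ,  0.05      ])] front top [array([ 0.53879552, -0.05890008,  0.05      ]), array([ 0.54380021, -0.10868648,  0.05      ])]
```

Call:
move_arm([
  [0.38, -0.42, 2.66, 0.08, 0.6, -0.06, -0.56],
  [0.35, -0.42, 2.66, 0.08, 0.6, -0.06, -0.56],
  [0.32, -0.41, 2.67, 0.08, 0.6, -0.06, -0.56],
  [0.3, -0.41, 2.67, 0.08, 0.6, -0.06, -0.56],
  [0.27, -0.4, 2.68, 0.08, 0.6, -0.06, -0.56],
])

```text
time: 3.85
position: [0.3899, -0.103, 0.1496]
tcp_rot: [[0.945, 0.095, 0.314], [0.093, -0.995, 0.023], [0.314, 0.008, -0.949]]
contact_force: [-1.5, -2.2, -0.8]
finger_gap: 0.0198
```

```bash
python3 - <<'E'
from plan import *
state()
rows([(.420,-.087,.028,6,22,5)])
E
```

```text
t 3.85 p [ 0.3899 -0.103   0.1496] yaw 5.61 lean 18.33 roll 0.008 F [-1.5 -2.2 -0.8] gap 0.0198
[-0.17, -0.28, 2.5] [0.12, 0.74, -0.07]
[-0.2, -0.27, 2.5] [0.12, 0.74, -0.07]
[-0.23, -0.27, 2.5] [0.12, 0.74, -0.07]
[-0.26, -0.26, 2.5] [0.12, 0.74, -0.07]
[-0.29, -0.26, 2.49] [0.12, 0.74, -0.07]
--
```

Call:
move_arm([
  [0, 0, 0, 0, 0, 0, -0.56],
  [0, 0, 0, 0, 0, 0, -0.56],
  [0, 0, 0, 0, 0, 0, -0.56],
  [0, 0, 0, 0, 0, 0, -0.56],
  [0, 0, 0, 0, 0, 0, -0.56],
])

```text
time: 4.35
position: [0.3899, -0.1015, 0.1498]
tcp_rot: [[0.945, 0.1, 0.312], [0.097, -0.995, 0.024], [0.313, 0.008, -0.95]]
contact_force: [-0.3, 0.1, 0.5]
finger_gap: 0.0205
```

```bash
python3 - <<'E'
from plan import *
state()
rows([(.420,-.089,.028,6,20,5)])
E
```

```text
t 4.35 p [ 0.3899 -0.1015  0.1498] yaw 5.89 lean 18.25 roll 0.008 F [-0.3  0.1  0.5] gap 0.0205
[-0.17, -0.21, 2.51] [0.11, 0.35, -0.02]
[-0.18, -0.2, 2.51] [0.11, 0.35, -0.02]
[-0.2, -0.2, 2.51] [0.11, 0.35, -0.02]
[-0.21, -0.2, 2.51] [0.11, 0.35, -0.02]
[-0.23, -0.19, 2.5] [0.11, 0.35, -0.02]
--
```

```bash
python3 - <<'E'
from plan import *
print(np.round(arm.sense()['qpos'],1))
E
```

```text
[ 89.    1.2 -71.1 138.8 -13.8  24.4 -54.3]
```

Call:
move_arm([
  [-0.17, -0.2, 2.5, 0.1, 0.35, 0, -0.56],
  [-0.18, -0.2, 2.5, 0.1, 0.35, 0, -0.56],
  [-0.2, -0.2, 2.5, 0.1, 0.35, 0, -0.56],
  [-0.2, -0.2, 2, 0.1, 0.35, 0, -0.56],
  [0, 0, 0, 0, 0, 0, -0.56],
])

```text
time: 4.85
position: [0.4022, -0.104, 0.0978]
tcp_rot: [[0.952, 0.1, 0.29], [0.096, -0.995, 0.029], [0.292, 0.0, -0.957]]
contact_force: [0.2, 0.3, -0.2]
finger_gap: 0.0204
```

```bash
python3 - <<'E'
from plan import *
print(np.round(arm.sense()['qpos'],1));state()
rows([(.420,-.089,.028,6,20,5)])
E
```

```text
[  78.3   19.6  -67.6  138.9   36.9   20.8 -103.1]
t 4.85 p [ 0.4022 -0.104   0.0978] yaw 5.73 lean 16.96 roll 0.0 F [ 0.2  0.3 -0.2] gap 0.0204
[-0.04, -0.26, 1.45] [0.02, 0.61, -0.05]
[-0.05, -0.26, 1.45] [0.02, 0.61, -0.05]
[-0.07, -0.26, 1.45] [0.02, 0.61, -0.05]
[-0.08, -0.26, 1.45] [0.02, 0.61, -0.05]
[-0.1, -0.26, 1.45] [0.02, 0.61, -0.05]
--
```

```bash
python3 - <<'E'
from plan import *
rows([(.420,-.089,.085,6,16,5)])
E
```

```text
[0.29, -0.26, 0.36] [0.02, -0.19, -0.05]
[0.29, -0.26, 0.36] [0.02, -0.19, -0.05]
[0.3, -0.26, 0.36] [0.02, -0.19, -0.05]
[0.3, -0.26, 0.35] [0.02, -0.19, -0.05]
[0.3, -0.26, 0.35] [0.02, -0.19, -0.05]
--
```

Call:
move_arm([
  [0.3, -0.26, 0.36, 0, -0.2, 0, -0.56],
  [0.3, -0.26, 0.36, 0, -0.2, 0, -0.56],
  [0.3, -0.26, 0.36, 0, -0.2, 0, -0.56],
  [0.3, -0.26, 0.35, 0, -0.2, 0, -0.56],
  [0.3, -0.26, 0.35, 0, -0.2, 0, -0.56],
])

```text
time: 5.35
position: [0.4205, -0.0902, 0.087]
tcp_rot: [[0.956, 0.097, 0.275], [0.095, -0.995, 0.024], [0.276, 0.004, -0.961]]
contact_force: [-0.3, -0.3, -0.1]
finger_gap: 0.0199
```

```bash
python3 - <<'E'
from plan import *
print(np.round(arm.sense()['qpos'],1));state()
rows([(.420,-.089,.028,6,16,5)])
E
```

```text
[  67.    20.7  -60.   137.2   40.7   20.9 -110.1]
t 5.35 p [ 0.4205 -0.0902  0.087 ] yaw 5.65 lean 16.02 roll 0.004 F [-0.3 -0.3 -0.1] gap 0.0199
[-0.33, -0.03, 1.13] [0.06, -0.0, -0.07]
[-0.33, -0.03, 1.13] [0.06, -0.0, -0.07]
[-0.33, -0.03, 1.13] [0.06, -0.0, -0.07]
[-0.33, -0.03, 1.13] [0.06, -0.0, -0.07]
[-0.33, -0.03, 1.13] [0.06, -0.0, -0.07]
--
```

Call:
move_arm([
  [-0.25, -0.03, 1.15, 0, 0, 0, -0.56],
  [-0.25, -0.03, 1.15, 0, 0, 0, -0.56],
  [-0.25, -0.03, 1.15, 0, 0, 0, -0.56],
  [-0.25, -0.03, 1.15, 0, 0, 0, -0.56],
  [-0.25, -0.03, 1.15, 0, 0, 0, -0.56],
])

```text
time: 5.85
position: [0.4248, -0.0893, 0.0284]
tcp_rot: [[0.956, 0.096, 0.277], [0.094, -0.995, 0.022], [0.277, 0.005, -0.961]]
contact_force: [-0.1, 0.2, -0.9]
finger_gap: 0.0201
```

```bash
python3 - <<'E'
from plan import *
from look import *
print(np.round(arm.sense()['qpos'],1));state()
a,t=collect('top',(287,199));print(t is not None and fit({'top':t},(.494,-.089)))
wires(a,'top',(240,140),90,96,6,(.4945,-.0892,.102),None,(.617,-.046),'pics/top2.png')
E
```

```text
[  47.4   25.4  -39.1  138.5   63.5   12.1 -132.6]
t 5.85 p [ 0.4248 -0.0893  0.0284] yaw 5.61 lean 16.11 roll 0.005 F [-0.1  0.2 -0.9] gap 0.0201
(np.float64(0.4971601478603042), np.float64(-0.08794136330911573), np.float64(0.07094302706243338), np.float64(0.10613998323554065))
```

View pics/top2.png

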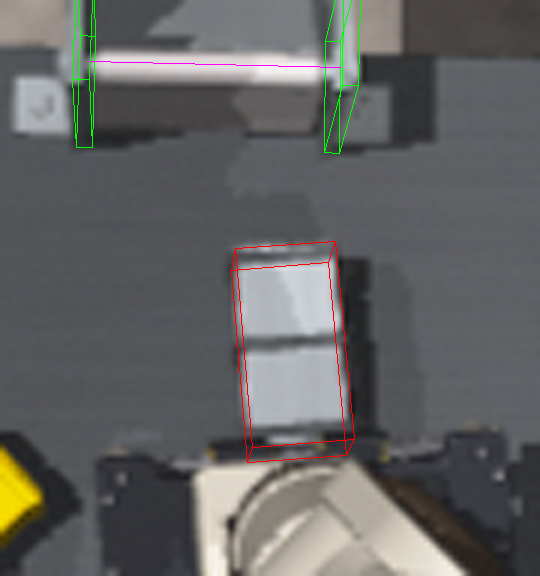

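Alignment is good: the red box sits on the piece and the fingers are just behind its rear end at about (300,445). Joints 4 and 6 are near their limits, so I'll fit a kinematic model to the recorded poses to check the lean I can reach.

```bash
cat > kin.py <<'E'
from plan import *
from scipy.optimize import least_squares
import itertools
D=[([81.944,28.699,-24.465,88.831,12.651,65.22,-12.049],[.2551,-.5971,.2257],[[.9195,.3930,-.0007],[.3930,-.9195,.0018],[0,-.002,-1]]),
([89,1.2,-71.1,138.8,-13.8,24.4,-54.3],[.3899,-.1015,.1498],[[.945,.1,.312],[.097,-.995,.024],[.313,.008,-.95]]),
([78.3,19.6,-67.6,138.9,36.9,20.8,-103.1],[.4022,-.104,.0978],[[.952,.1,.29],[.096,-.995,.029],[.292,0,-.957]]),
([67,20.7,-60,137.2,40.7,20.9,-110.1],[.4205,-.0902,.087],[[.956,.097,.275],[.095,-.995,.024],[.276,.004,-.961]]),
([47.4,25.4,-39.1,138.5,63.5,12.1,-132.6],[.4248,-.0893,.0284],[[.956,.096,.277],[.094,-.995,.022],[.277,.005,-.961]])]
def fk(q,P,sg):
    yaw,o7,d1,d3,a3,a4,d5,a6,d7=P
    q=np.radians(q)*sg;R=Ro.from_euler('z',yaw);p=np.array([0,0,d1])
    R=R*Ro.from_euler('z',q[0])*Ro.from_euler('y',q[1])
    R=R*Ro.from_euler('z',q[2]);p=p+R.apply([a3,0,d3])
    R=R*Ro.from_euler('y',q[3]);p=p+R.apply([a4,0,d5])
    R=R*Ro.from_euler('z',q[4])*Ro.from_euler('y',q[5]);
    R=R*Ro.from_euler('z',q[6]+o7);p=p+R.apply([0,0,d7])+ (R*Ro.from_euler('z',-q[6]-o7)).apply([a6,0,0])
    return p,R
def res(P,sg):
    r=[]
    for q,p,M in D:
        a,R=fk(q,P,sg);r+=list((a-p)*3)+list((R.as_matrix()-np.array(M)).ravel())
    return np.array(r)
if __name__=='__main__':
    out=[]
    for t in itertools.product((1,-1),repeat=3):
      sg=np.array([1,1,t[0],1,t[1],1,t[2]])
      for y in(-2.5,0,2.5):
        for o in(0,1.57,3.14,-1.57):
            f=least_squares(res,[y,o,.3,.3,0,0,.3,0,.25],args=(sg,));out.append((f.cost,sg,f.x))
    out.sort(key=lambda v:v[0])
    for c,s,x in out[:2]: print(c,s,x.round(3));
    np.savez('kin.npz',sg=out[0][1],P=out[0][2])
E
python3 kin.py
```

```text
0.8830621916461904 [1 1 1 1 1 1 1] [ 0.511  4.895  2.945 -0.859 -0.139 -0.061  0.064  0.169  2.083]
0.8830621921465995 [1 1 1 1 1 1 1] [ 0.511  4.895  2.945 -0.859 -0.139 -0.061  0.064  0.169  2.083]
```

```bash
cat >> kin.py <<'E'
    out=[]
    for t in itertools.product((1,-1),repeat=6):
      sg=np.array([-1,t[0],t[1],t[2],t[3],t[4],t[5]])
      for y in (0,3.14):
       for o in(0,1.57,3.14,-1.57):
        f=least_squares(res,[y,o,.3,.3,0,0,.3,0,.25],args=(sg,));out.append((f.cost,sg,f.x))
    out.sort(key=lambda v:v[0])
    for c,s,x in out[:3]: print(c,s,x.round(3));
    print(np.abs(res(out[0][2],out[0][1])).max())
    np.savez('kin.npz',sg=out[0][1],P=out[0][2])
E
sed -i 's/^    out=\[\]\n    for t in itertools.product((1,-1),repeat=3)/XX/' kin.py
python3 kin.py | tail -4
```

```text
0.0005283497333021098 [-1  1 -1  1 -1  1 -1] [-0.028  1.544  0.294  0.517 -0.004 -0.004  0.463  0.     0.332]
0.0005283497333021106 [-1 -1 -1 -1 -1 -1 -1] [ 3.114e+00  4.686e+00  2.940e-01  5.170e-01  4.000e-03  4.000e-03
  4.630e-01 -0.000e+00  3.320e-01]
0.010738054560258121
```

```bash
cat > path.py <<'E'
from kin import *
K=np.load('kin.npz');sg,P=K['sg'],K['P']
lo=np.array([-164.97,-17.58,-87.97,11.32,-80.73,10.89,-147.41]);hi=np.array([164.97,116.51,89.64,138.91,260.73,115.49,147.41])
def ik(w,q0):
    p,R=pose(*w)
    def f(q):
        a,S=fk(q,P,sg);return np.r_[(a-p)*10,(R.inv()*S).as_rotvec()*3,(q-q0)*2e-5]
    r=least_squares(f,np.clip(q0,lo+.01,hi-.01),bounds=(lo,hi));e=f(r.x);return r.x,np.linalg.norm(e[:3])/10,np.degrees(np.linalg.norm(e[3:6])/3)
def ctr(s,c0=(.4945,-.089,5.8),segs=((45,23),(85,23),(145,0),(400,0))):
    x,y,h=c0;x0=0;h0=h
    for i in range(int(s*2)):   # .5 mm steps
        d=i*.5;a0,ha=0,h0
        for b,hb in segs:
            if d<=b: h=ha+(hb-ha)*(d-a0)/(b-a0);break
            a0,ha=b,hb
        x+=.0005*np.cos(np.radians(h));y+=.0005*np.sin(np.radians(h))
    return x,y,h
def tcp(s,lean,z,**k):
    x,y,h=ctr(s,**k);d=.050+.0095*np.cos(np.radians(lean));c,n=np.cos(np.radians(h)),np.sin(np.radians(h))
    return (x-d*c,y-d*n,z,h,lean)
E
python3 - <<'E'
from path import *
q0=arm.sense()['qpos'];print(ik((.4248,-.0893,.0284,5.6,16.1),q0))
rng=np.random.default_rng(0)
for s in(0,30,60,90,120,150,165,175):
    best=[]
    for L in(15,20,25,30,35,40,45):
        w=tcp(s,L,.026);ok=None
        for k in range(25):
            q,e,r=ik(w,q0 if k==0 else rng.uniform(lo,hi) )
            if e<.001 and r<.5: ok=(k,q.round(0).astype(int).tolist());break
        best.append((L,ok))
    print(s,np.round(w,3)[:4],[b[0] for b in best if b[1]],[b[1] for b in best if b[1]][-1:])
E
```

```text
(array([  50.02326986,   26.14751819,  -40.91067531,  138.39868821,
         62.36879015,   12.33725731, -130.26839513]), np.float64(1.2855160509570802e-08), np.float64(3.575653143519376e-06))
0 [ 0.438 -0.095  0.026  5.8  ] [15] [(0, [51, 28, -43, 136, 60, 15, -127])]
30 [ 0.47  -0.1    0.026 17.076] [15, 20, 25] [(0, [64, 36, -52, 137, 95, 11, -142])]
60 [ 0.5   -0.094  0.026 23.   ] [15, 20, 25, 30, 35, 40] [(0, [84, 63, -70, 138, 123, 25, -145])]
90 [ 0.527 -0.081  0.026 21.275] [15, 20, 25, 30, 35, 40, 45] [(0, [84, 75, -74, 138, 130, 34, -147])]
120 [ 0.552 -0.062  0.026  9.775] [15, 20, 25, 30, 35, 40] [(2, [25, 32, -12, 138, 205, 28, 90])]
150 [ 0.581 -0.05   0.026  0.   ] [15, 20, 25, 30, 35, 40, 45] [(4, [-8, 36, 17, 138, 199, 41, 72])]
165 [ 0.596 -0.05   0.026  0.   ] [15, 20, 25, 30, 35, 40, 45] [(1, [-54, 98, 89, 136, 219, 89, -9])]
175 [ 0.606 -0.05   0.026  0.   ] [15, 20, 25, 30, 35, 40, 45] [(2, [9, 36, -4, 135, 187, 36, 90])]
```

```bash
cat >> path.py <<'E'
def lean_s(s): return np.interp(s,[0,30,60,90,120,165],[14,20,27,33,38,42])
def track(q,ss,f=lambda s:tcp(s,lean_s(s),.026)):
    Q=[q]
    for s in ss:
        q,e,r=ik(f(s),q)
        if e>.0015 or r>1 or np.abs(q-Q[-1]).max()>40: return s,Q
        Q.append(q)
    return None,Q
E
python3 - <<'E'
from path import *
rng=np.random.default_rng(1);sols=[];S=np.arange(0,176,5)
for k in range(150):
    q,e,r=ik(tcp(0,14,.026),rng.uniform(lo,hi))
    if e>.001 or r>.5 or any(np.abs(q-x).max()<15 for x in sols): continue
    sols.append(q);fail,Q=track(q,S)
    print(q.round(0).astype(int),'fail',fail,'end',Q[-1].round(0).astype(int))
E
```

```text
[ -1  23  18 135 -53  15 -18] fail 65 end [ 38  28 -19 133 -81  11  34]
[ 14  22   1 135 -30  11 -41] fail 65 end [ 38  28 -19 133 -81  11  34]
[  67   41  -65  136   76   33 -141] fail 120 end [  75   88  -88  136  120   63 -147]
[ 37  24 -27 135  30  11 -99] fail 120 end [  75   88  -88  136  120   63 -147]
[-37  40  64 136 -81  41   4] fail 65 end [ 38  28 -19 133 -81  11  34]
[  75   66  -86  136   88   62 -146] fail 120 end [  75   88  -88  136  120   63 -147]
[-20  27  40 135 -69  24  -4] fail 65 end [ 38  28 -19 133 -81  11  34]
[  53   29  -45  135   59   18 -126] fail 120 end [  75   88  -88  136  120   63 -147]
```

```bash
python3 - <<'E'
from path import *
q0=arm.sense()['qpos'];print(q0.round(1))
for L in(8,12,16):
    fail,Q=track(q0,np.arange(0,101,5),lambda s:tcp(s,16+(L-16)*min(1,s/30),.028));print('ph1',L,fail,[q.round(0).astype(int).tolist() for q in Q[::6]])
for L in(38,42,45):
    q=np.array([9,36,-4,135,187,36,90.]);q,e,r=ik(tcp(170,L,.024),q)
    fail,Q=track(q,np.arange(170,40,-5),lambda s:tcp(s,L,.024));print('ph2',L,e,r,fail,[q.round(0).astype(int).tolist() for q in Q[::6]])
E
```

```text
[  47.6   25.5  -39.4  138.5   63.4   12.2 -132.5]
ph1 8 None [[48, 25, -39, 139, 63, 12, -132], [57, 36, -53, 128, 53, 30, -110], [56, 40, -55, 123, 52, 36, -102], [52, 42, -55, 120, 52, 37, -103]]
ph1 12 None [[48, 25, -39, 139, 63, 12, -132], [58, 35, -52, 130, 56, 25, -112], [58, 39, -55, 126, 55, 30, -103], [55, 41, -55, 122, 54, 32, -104]]
ph1 16 None [[48, 25, -39, 139, 63, 12, -132], [58, 33, -50, 133, 59, 19, -114], [60, 39, -55, 128, 58, 25, -104], [57, 40, -54, 125, 57, 26, -105]]
ph2 38 1.096922031227704e-08 4.121113281013991e-06 45 [[9, 33, -4, 132, 187, 23, 89], [10, 32, -4, 135, 188, 25, 89], [26, 32, -12, 137, 210, 25, 88], [43, 33, -21, 136, 236, 21, 82], [46, 33, -21, 138, 239, 23, 83]]
ph2 42 4.809575436368545e-09 1.7664082391940248e-06 60 [[9, 34, -4, 134, 187, 30, 90], [10, 34, -4, 138, 188, 33, 90], [24, 34, -8, 139, 211, 33, 88], [38, 34, -12, 137, 237, 31, 83]]
ph2 45 6.649903905595942e-10 1.5037756126621072e-07 140 [[9, 36, -4, 136, 187, 36, 90], [-21, 40, 33, 139, 207, 46, 58]]
```

```bash
cat >> path.py <<'E'
SEG=((45,25),(80,25),(130,0),(400,0))
def ph1(s): return tcp(s,np.interp(s,[0,40],[16,12]),.027,segs=SEG)
def mouthrel(w): return np.round((np.array(w[:2])-[.617,-.046])*1000,1)
E
python3 - <<'E'
from path import *
q0=arm.sense()['qpos']
f,Q=track(q0,np.arange(0,136,5),ph1);print(f,Q[-1].round(0)); 
for s in(0,45,80,130,170): print(s,np.round(ctr(s,segs=SEG),3),np.round(ph1(s),3),mouthrel(ctr(s,segs=SEG)))
rows([ph1(-0)+(3,)]+[ph1(s)+(1,) for s in (4,8)]);
rows([ph1(s)+(1,) for s in range(12,45,4)],start=ph1(8))
E
```

```text
None [  39.   38.  -44.  119.   54.   30. -133.]
0 [ 0.494 -0.089  5.8  ] [ 0.436 -0.095  0.027  5.8   16.   ] [-122.5  -43. ]
45 [ 0.538 -0.077 24.787] [ 0.484 -0.102  0.027 24.787 12.   ] [-79.3 -31.2]
80 [ 0.569 -0.062 25.   ] [ 0.516 -0.087  0.027 25.    12.   ] [-47.6 -16.4]
130 [ 0.618 -0.052  0.25 ] [ 0.559 -0.052  0.027  0.25  12.   ] [ 0.8 -5.6]
170 [ 0.658 -0.052  0.   ] [ 0.599 -0.052  0.027  0.    12.   ] [40.8 -5.6]
[0.32, 0.25, 0.14] [0.09, -0.02, -0.04]
[0.32, 0.25, 0.14] [0.09, -0.02, -0.04]
[0.32, 0.25, 0.14] [0.09, -0.02, -0.04]
--
[0.38, 0.15, 0.11] [0.41, -0.4, -1.44]
--
[0.39, 0.17, 0.11] [0.45, -0.4, -1.65]
--
[0.39, 0.17, 0.11] [0.44, -0.4, -1.65]
--
[0.39, 0.17, 0.1] [0.43, -0.4, -1.65]
--
[0.39, 0.17, 0.1] [0.42, -0.4, -1.65]
--
[0.39, 0.17, 0.1] [0.41, -0.4, -1.66]
--
[0.39, 0.17, 0.09] [0.4, -0.4, -1.66]
--
[0.39, 0.17, 0.09] [0.38, -0.4, -1.66]
--
[0.39, 0.17, 0.09] [0.37, -0.4, -1.67]
--
[0.39, 0.17, 0.09] [0.36, -0.4, -1.67]
--
[0.39, 0.17, 0.08] [0.35, 0.0, -1.67]
--
```

Call:
move_arm([
  [0.32, 0.25, 0.14, 0.1, 0, 0, -0.56],
  [0.32, 0.25, 0.14, 0.1, 0, 0, -0.56],
  [0.32, 0.25, 0.14, 0.1, 0, 0, -0.56],
  [0.38, 0.15, 0.11, 0.4, -0.4, -1.45, -0.56],
  [0.39, 0.17, 0.11, 0.45, -0.4, -1.65, -0.56],
])

```text
time: 6.55
position: [0.4401, -0.0982, 0.0249]
tcp_rot: [[0.955, 0.154, 0.253], [0.148, -0.988, 0.041], [0.256, -0.002, -0.967]]
contact_force: [-10.8, -1.1, 8.5]
finger_gap: 0.0199
```

Call:
move_arm([
  [0.39, 0.17, 0.11, 0.44, -0.4, -1.65, -0.56],
  [0.39, 0.17, 0.1, 0.43, -0.4, -1.65, -0.56],
  [0.39, 0.17, 0.1, 0.42, -0.4, -1.65, -0.56],
  [0.39, 0.17, 0.1, 0.41, -0.4, -1.65, -0.56],
  [0.39, 0.17, 0.09, 0.4, -0.4, -1.65, -0.56],
])

```text
time: 7.05
position: [0.4614, -0.103, 0.0249]
tcp_rot: [[0.931, 0.297, 0.211], [0.289, -0.955, 0.069], [0.222, -0.003, -0.975]]
contact_force: [-9.6, -3.1, 8.8]
finger_gap: 0.0202
```

```bash
python3 - <<'E'
from path import *
from look import *
print(arm.sense()['qpos'].round(0));state();print('want',np.round(ph1(28),4),np.round(ctr(28,segs=SEG),3))
c=ctr(28,segs=SEG);uv=proj('top',[[c[0],c[1],.04]])[0]
for n in('top','side'):
    a,t=collect(n,proj(n,[[c[0],c[1],.04]])[0],3);r=t is not None and fit({n:t},c[:2]);print(n,np.round(r,3))
rows([ph1(s)+(1,) for s in range(32,69,4)])
E
```

```text
[  59.   35.  -52.  130.   55.   25. -108.]
t 7.05 p [ 0.4614 -0.103   0.0249] yaw 17.26 lean 12.83 roll -0.003 F [-9.6 -3.1  8.8] gap 0.0202
want [ 0.4654 -0.1012  0.027  17.5333 13.2   ] [ 0.522 -0.083 17.533]
top [ 0.525 -0.082  0.289  0.293]
side [ 0.523 -0.081  0.301  0.08 ]
[0.52, 0.17, -0.01] [0.28, -0.4, -1.87]
--
[0.39, 0.17, 0.09] [0.37, -0.4, -1.67]
--
[0.39, 0.17, 0.09] [0.36, -0.4, -1.67]
--
[0.39, 0.17, 0.08] [0.35, 0.0, -1.67]
--
[0.39, 0.06, 0.08] [0.13, -0.0, -0.63]
--
[0.39, -0.0, 0.08] [-0.0, 0.0, -0.0]
--
[0.39, -0.0, 0.08] [0.0, 0.0, 0.0]
--
[0.39, -0.0, 0.08] [0.0, 0.0, 0.0]
--
[0.39, -0.0, 0.08] [0.0, 0.0, 0.0]
--
[0.39, -0.0, 0.08] [0.0, 0.0, 0.0]
--
```

Call:
move_arm([
  [0.45, 0.17, 0.0, 0.3, -0.4, -1.8, -0.56],
  [0.39, 0.17, 0.08, 0.37, -0.4, -1.67, -0.56],
  [0.39, 0.17, 0.08, 0.36, -0.4, -1.67, -0.56],
  [0.39, 0.17, 0.07, 0.35, 0, -1.67, -0.56],
  [0.39, 0.06, 0.07, 0.13, 0, -0.63, -0.56],
])

```text
time: 7.95
position: [0.4867, -0.1015, 0.0273]
tcp_rot: [[0.887, 0.422, 0.189], [0.413, -0.907, 0.088], [0.209, 0.0, -0.978]]
contact_force: [-2.6, -2.1, -0.8]
finger_gap: 0.0202
```

Call:
move_arm([
  [0.39, 0, 0.08, 0, 0, 0, -0.56],
  [0.39, 0, 0.08, 0, 0, 0, -0.56],
  [0.39, 0, 0.08, 0, 0, 0, -0.56],
  [0.39, 0, 0.08, 0, 0, 0, -0.56],
  [0.39, 0, 0.08, 0, 0, 0, -0.56],
])

```text
time: 8.45
position: [0.5047, -0.0923, 0.0276]
tcp_rot: [[0.886, 0.422, 0.189], [0.413, -0.906, 0.088], [0.209, -0.0, -0.978]]
contact_force: [-2.2, -2.0, -2.8]
finger_gap: 0.0203
```

```bash
python3 - <<'E'
from path import *
from look import *
print(arm.sense()['qpos'].round(0));state();print('want',np.round(ph1(68),4),np.round(ctr(68,segs=SEG),3))
c=ctr(66,segs=SEG)
for n in('side','top'):
    a,t=collect(n,proj(n,[[c[0],c[1],.04]])[0],3);r=t is not None and fit({n:t},c[:2]);print(n,np.round(r,3))
    if n=='side': wires(a,'side',(180,130),130,100,6,r if r else c,None,(.617,-.046),'pics/side2.png')
rows([ph1(s)+(1,) for s in range(72,109,4)])
E
```

```text
[ 58.  40. -55. 123.  54.  31. -99.]
t 8.45 p [ 0.5047 -0.0923  0.0276] yaw 24.99 lean 12.05 roll -0.0 F [-2.2 -2.  -2.8] gap 0.0203
want [ 0.5048 -0.0925  0.027  25.     12.    ] [ 0.559 -0.067 25.   ]
side [ 0.561 -0.064  0.411  0.057]
top [ 0.57  -0.06   0.439  0.41 ]
[0.31, -0.01, 0.18] [0.02, -0.16, -0.0]
--
[0.39, -0.0, 0.08] [0.0, 0.0, 0.0]
--
[0.39, -0.0, 0.08] [0.0, 0.0, 0.0]
--
[0.39, -0.17, 0.08] [-0.36, 0.0, 1.71]
--
[0.39, -0.2, 0.08] [-0.42, -0.0, 1.96]
--
[0.39, -0.2, 0.08] [-0.42, 0.0, 1.96]
--
[0.39, -0.2, 0.08] [-0.42, 0.0, 1.96]
--
[0.39, -0.2, 0.08] [-0.42, 0.0, 1.96]
--
[0.39, -0.2, 0.08] [-0.42, -0.0, 1.96]
--
[0.39, -0.2, 0.08] [-0.42, -0.0, 1.96]
--
```

View pics/side2.png

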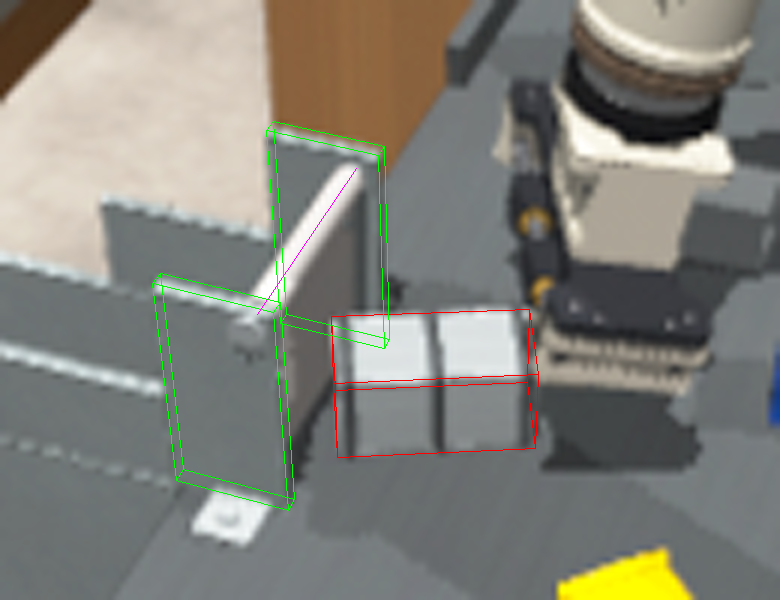

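The piece is on track: the nose at (335,385) points between the cheeks at about 24° yaw, with the fingertips flush behind it. I'll now turn it straight while pushing.

Call:
move_arm([
  [0.35, 0, 0.12, 0, -0.1, 0, -0.56],
  [0.39, 0, 0.08, 0, 0, 0, -0.56],
  [0.39, 0, 0.08, 0, 0, 0, -0.56],
  [0.39, -0.17, 0.08, -0.36, 0, 1.71, -0.56],
  [0.39, -0.2, 0.08, -0.42, 0, 1.96, -0.56],
])

```text
time: 9.35
position: [0.519, -0.0826, 0.0266]
tcp_rot: [[0.914, 0.359, 0.19], [0.352, -0.933, 0.072], [0.203, 0.001, -0.979]]
contact_force: [-6.7, -2.2, 2.5]
finger_gap: 0.0201
```

Call:
move_arm([
  [0.39, -0.2, 0.08, -0.42, 0, 1.96, -0.56],
  [0.39, -0.2, 0.08, -0.42, 0, 1.96, -0.56],
  [0.39, -0.2, 0.08, -0.42, 0, 1.96, -0.56],
  [0.39, -0.2, 0.08, -0.42, 0, 1.96, -0.56],
  [0.39, -0.2, 0.08, -0.42, 0, 1.96, -0.56],
])

```text
time: 9.85
position: [0.5348, -0.0661, 0.0266]
tcp_rot: [[0.961, 0.192, 0.2], [0.189, -0.981, 0.038], [0.203, 0.001, -0.979]]
contact_force: [-6.8, -0.8, 2.1]
finger_gap: 0.0201
```

```bash
python3 - <<'E'
from path import *
from look import *
print(arm.sense()['qpos'].round(0));state();print('want',np.round(ph1(108),4),np.round(ctr(108,segs=SEG),3))
c=ctr(108,segs=SEG)
for n in('side',):
    a,t=collect(n,proj(n,[[c[0],c[1],.04]])[0],2,25);r=t is not None and fit({n:t},c[:2]);print(n,np.round(r,3))
    wires(a,'side',(180,130),130,100,6,c[:2]+(np.radians(c[2]),),None,(.617,-.046),'pics/side3.png')
rows([ph1(s)+(1,) for s in range(112,133,4)])
E
```

```text
[  46.   38.  -49.  121.   54.   30. -119.]
t 9.85 p [ 0.5348 -0.0661  0.0266] yaw 11.1 lean 11.72 roll 0.001 F [-6.8 -0.8  2.1] gap 0.0201
want [ 0.5378 -0.0653  0.027  11.25   12.    ] [ 0.596 -0.054 11.25 ]
side [ 0.592 -0.043 -0.766  0.418]
[0.56, -0.17, 0.12] [-0.41, 0.11, 1.99]
--
[0.39, -0.2, 0.08] [-0.42, -0.0, 1.96]
--
[0.39, -0.2, 0.08] [-0.42, 0.0, 1.96]
--
[0.39, -0.2, 0.08] [-0.42, -0.0, 1.96]
--
[0.39, -0.2, 0.08] [-0.42, 0.0, 1.96]
--
[0.39, -0.12, 0.08] [-0.26, -0.0, 1.22]
--
```

View pics/side3.png

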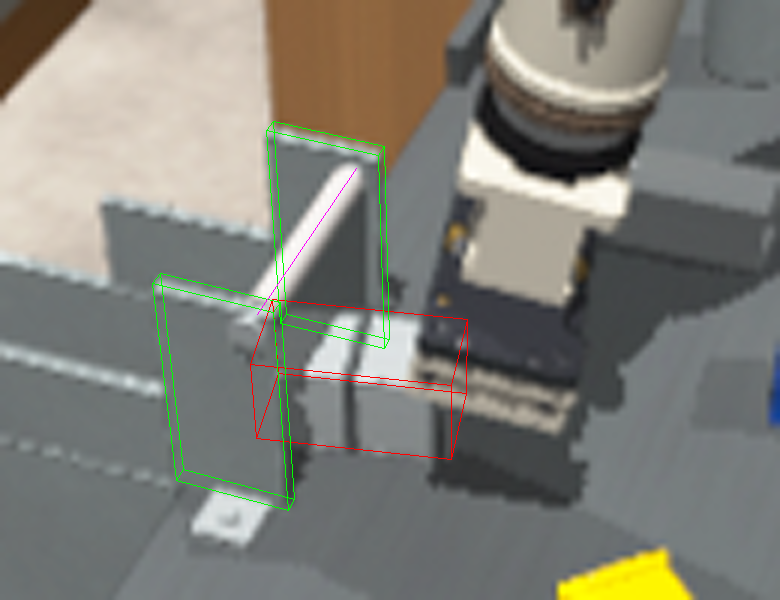

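The piece is inside the mouth between the cheeks with the flap opening over it. The mid bead at (350,430) is where predicted. Continuing phase 1.

Call:
move_arm([
  [0.48, -0.2, 0.1, -0.42, 0, 1.96, -0.56],
  [0.39, -0.2, 0.08, -0.42, 0, 1.96, -0.56],
  [0.39, -0.2, 0.08, -0.42, 0, 1.96, -0.56],
  [0.39, -0.2, 0.08, -0.42, 0, 1.96, -0.56],
  [0.39, -0.2, 0.08, -0.42, 0, 1.96, -0.56],
])

```text
time: 10.55
position: [0.5552, -0.053, 0.0269]
tcp_rot: [[0.978, 0.02, 0.205], [0.019, -1.0, 0.004], [0.205, 0.0, -0.979]]
contact_force: [-3.2, 0.0, -1.5]
finger_gap: 0.0202
```

```bash
python3 - <<'E'
from path import *
print(arm.sense()['qpos'].round(1));state();print('want',np.round(ph1(128),4),np.round(ctr(128,segs=SEG),3))
# reconfigure: retreat pose; list branch solutions for retreat-high poses
rng=np.random.default_rng(2)
for w in[(.50,-.05,.20,0,12),(.50,-.05,.20,0,40),(.545,-.052,.04,0,42),(.53,-.052,.03,0,42),(.55,-.052,.2,0,30)]:
    sols=[]
    for k in range(60):
        q,e,r=ik(w,rng.uniform(lo,hi))
        if e<.001 and r<.5 and not any(np.abs(q-x).max()<40 for x in sols): sols.append(q)
    print(w,[s.round(0).astype(int).tolist() for s in sols])
E
```

```text
[  39.5   37.2  -44.5  119.5   53.8   30.3 -131.7]
t 10.55 p [ 0.5552 -0.053   0.0269] yaw 1.13 lean 11.85 roll 0.0 F [-3.2  0.  -1.5] gap 0.0202
want [ 0.5566 -0.0529  0.027   1.25   12.    ] [ 0.616 -0.052  1.25 ]
(0.5, -0.05, 0.2, 0, 12) [[-33, 10, 43, 120, -14, 41, -72], [68, 21, -75, 120, 30, 46, -114], [10, 8, -5, 120, -1, 40, -85], [-61, 30, 85, 120, -45, 53, -43]]
(0.5, -0.05, 0.2, 0, 40) []
(0.545, -0.052, 0.04, 0, 42) []
(0.53, -0.052, 0.03, 0, 42) []
(0.55, -0.052, 0.2, 0, 30) [[-3, 6, 10, 128, -18, 17, -68], [36, 7, -32, 128, 2, 16, -87], [76, 32, -88, 128, 67, 35, -145], [-45, 11, 57, 128, -42, 21, -45]]
```

Phase 1 went as planned: yaw about 1°, rear end about 50 mm before the flap. In this wrist branch the lean of about 40° isn't reachable because joint 7 hits its limit. With the tool half-turned it should be, so I'll plan that changeover behind the piece.

```bash
python3 - <<'E'
from path import *
qn=arm.sense()['qpos']
qr,e,r=ik((.525,-.053,.03,0,8),qn);ql,e2,r2=ik((.52,-.053,.11,0,5),qr);print(e,r,e2,r2,ql.round(0))
seed=np.array([9,36,-4,135,187,36,-90.])
for x in(.54,.55,.56,.58,.60,.615):
    o=[]
    for L in(30,33,36,39,42):
        q,e,r=ik((x,-.052,.025,180,-L),seed);o.append((L,round(e*1000,1),round(r,1),q.round(0).astype(int).tolist()))
    print(x,[v for v in o if v[1]<1 and v[2]<.5])
# goal
qb,e,r=ik((.55,-.052,.03,180,-36),seed);print('goal',e,r,qb.round(0))
for t in np.linspace(0,1,11):
    p,R=fk(ql+(qb-ql)*t,P,sg);z=R.as_matrix()[:,2];xx=R.as_matrix()[:,0];print(round(t,1),p.round(3),'z',z.round(2),'x',xx.round(2))
E
```

```text
6.720516847130058e-09 1.9874643125333578e-06 2.414782634141823e-08 5.433759629623679e-06 [  49.   32.  -57.  117.   38.   46. -120.]
0.54 [(30, np.float64(0.0), np.float64(0.0), [11, 28, -5, 135, 188, 13, -91]), (33, np.float64(0.0), np.float64(0.0), [11, 29, -5, 137, 188, 18, -91]), (36, np.float64(0.0), np.float64(0.0), [11, 30, -4, 139, 188, 24, -91])]
0.55 [(30, np.float64(0.0), np.float64(0.0), [11, 28, -5, 134, 188, 12, -91]), (33, np.float64(0.0), np.float64(0.0), [11, 29, -5, 136, 188, 17, -91]), (36, np.float64(0.0), np.float64(0.0), [10, 30, -4, 138, 188, 23, -91])]
0.56 [(30, np.float64(0.0), np.float64(0.0), [11, 29, -5, 133, 188, 11, -91]), (33, np.float64(0.0), np.float64(0.0), [10, 29, -5, 134, 188, 17, -91]), (36, np.float64(0.0), np.float64(0.0), [10, 30, -4, 136, 188, 22, -91]), (39, np.float64(0.0), np.float64(0.0), [10, 31, -4, 138, 188, 28, -91])]
0.58 [(30, np.float64(0.0), np.float64(0.0), [2, 30, 4, 130, 210, 11, -115]), (33, np.float64(0.0), np.float64(0.0), [10, 30, -5, 132, 187, 15, -91]), (36, np.float64(0.0), np.float64(0.0), [10, 31, -4, 134, 188, 21, -9
[... 1051 characters left out ...]
 [ 0.535 -0.104  0.093] z [ 0.16 -0.16 -0.97] x [0.96 0.25 0.11]
0.2 [ 0.554 -0.142  0.086] z [ 0.25 -0.29 -0.93] x [0.86 0.5  0.08]
0.3 [ 0.576 -0.165  0.086] z [ 0.35 -0.36 -0.87] x [ 0.7   0.71 -0.02]
0.4 [ 0.596 -0.173  0.089] z [ 0.45 -0.39 -0.81] x [ 0.48  0.86 -0.15]
0.5 [ 0.612 -0.167  0.089] z [ 0.54 -0.37 -0.76] x [ 0.22  0.93 -0.3 ]
0.6 [ 0.621 -0.15   0.086] z [ 0.61 -0.32 -0.73] x [-0.05  0.9  -0.44]
0.7 [ 0.619 -0.126  0.078] z [ 0.65 -0.24 -0.72] x [-0.32  0.77 -0.55]
0.8 [ 0.607 -0.099  0.066] z [ 0.66 -0.15 -0.73] x [-0.55  0.57 -0.61]
0.9 [ 0.584 -0.073  0.049] z [ 0.64 -0.07 -0.77] x [-0.72  0.3  -0.63]
1.0 [ 0.55  -0.052  0.03 ] z [ 0.59 -0.   -0.81] x [-0.81 -0.   -0.59]
```

```bash
cat > chg.py <<'E'
from path import *
def posik(pos,w,q0):
    f=lambda a:np.r_[(fk(np.r_[a,w],P,sg)[0]-pos)*10,(a-q0)*2e-4]
    r=least_squares(f,np.clip(q0,lo[:4]+.01,hi[:4]-.01),bounds=(lo[:4],hi[:4]));return r.x,np.linalg.norm(f(r.x)[:3])/10
PT=np.array([[a,b,-.066] for a in(-.0375,.0375) for b in(-.095,.095)]+[[.099,b,-.16] for b in(-.03,.03)]+[[a,b,0] for a in(-.0095,.0095) for b in(-.03,.03)])
def show(t,q):
    p,R=fk(q,P,sg);M=R.as_matrix();pts=p+R.apply(PT);print(round(t,2),q.round(0).astype(int),'p',p.round(3),'z',M[:,2].round(2),'x',M[:,0].round(2),'body z',pts[:6,2].min().round(3),'xmax',pts[:,0].max().round(3),'tipz',pts[6:,2].min().round(3))
E
python3 - <<'E'
from chg import *
qn=arm.sense()['qpos']
q,e,r=ik((.52,-.053,.03,0,8),qn);show(-2,q);q,e2,r2=ik((.50,-.053,.13,0,4),q);show(-1,q)
q=q.copy();q[6]+=180;show(0,q)
wA,wB=q[4:].copy(),np.array([188,20,-91.])
pA,pB=np.array([.50,-.053,.13]),np.array([.535,-.052,.075])
for j6m in(14,):
  for t in np.linspace(.1,1,10):
    w=wA+(wB-wA)*t; w[1]=np.interp(t,[0,.4,.7,1],[wA[1],20,14,20])
    a,e=posik(pA+(pB-pA)*t,w,q[:4]);q=np.r_[a,w];show(t,q)
    if e>.002: print('err',e)
E
```

```text
-2 [  42   36  -47  121   50   33 -130] p [ 0.52  -0.053  0.03 ] z [ 0.14 -0.   -0.99] x [ 0.99 -0.    0.14] body z 0.09 xmax 0.596 tipz 0.029
-1 [  52   29  -60  118   35   48 -118] p [ 0.5   -0.053  0.13 ] z [ 0.07 -0.   -1.  ] x [ 1.   -0.    0.07] body z 0.193 xmax 0.588 tipz 0.129
0 [ 52  29 -60 118  35  48  62] p [ 0.5   -0.053  0.13 ] z [ 0.07 -0.   -1.  ] x [-1.    0.   -0.07] body z 0.193 xmax 0.533 tipz 0.129
0.1 [ 52  26 -62 125  50  41  47] p [ 0.504 -0.053  0.124] z [ 0.22 -0.11 -0.97] x [-0.98 -0.03 -0.21] body z 0.17 xmax 0.527 tipz 0.119
0.2 [ 52  25 -63 130  66  34  32] p [ 0.507 -0.053  0.119] z [ 0.34 -0.14 -0.93] x [-0.94 -0.05 -0.34] body z 0.154 xmax 0.52 tipz 0.111
0.3 [ 53  24 -61 135  81  27  16] p [ 0.511 -0.053  0.113] z [ 0.44 -0.11 -0.89] x [-0.9  -0.03 -0.44] body z 0.145 xmax 0.52 tipz 0.106
0.4 [ 55  24 -59 137  96  20   1] p [ 0.514 -0.053  0.108] z [ 0.5  -0.04 -0.86] x [-0.86  0.03 -0.51] body z 0.144 xmax 0.524 tipz 0.103
0.5 [ 56  25 -58 138 111  18 -14] p [ 0.517 -0.052  0.103] z [ 0.54 -0.01 -0.84] x [-0.84  0.07 -0.54] body z 0.135 xmax 0.527 tipz 0.096
0.6 [ 57  27 -56 139 127  16 -30] p [ 0.521 -0.052  0.097] z [ 0.57  0.03 -0.82] x [-0.82  0.13 -0.56] body z 0.121 xmax 0.532 tipz 0.088
0.7 [ 58  28 -54 139 142  14 -45] p [ 0.525 -0.052  0.091] z [ 0.58  0.08 -0.81] x [-0.81  0.18 -0.56] body z 0.107 xmax 0.536 tipz 0.081
0.8 [ 58  31 -52 139 157  16 -60] p [ 0.535 -0.053  0.083] z [ 0.61  0.11 -0.78] x [-0.78  0.24 -0.58] body z 0.091 xmax 0.546 tipz 0.071
err 0.007893495588833916
0.9 [ 58  34 -50 139 173  18 -76] p [ 0.543 -0.053  0.076] z [ 0.64  0.15 -0.75] x [-0.76  0.31 -0.58] body z 0.074 xmax 0.554 tipz 0.061
err 0.012320512433351867
1.0 [ 58  36 -47 139 188  20 -91] p [ 0.547 -0.053  0.07 ] z [ 0.66  0.2  -0.72] x [-0.73  0.37 -0.57] body z 0.059 xmax 0.558 tipz 0.053
err 0.012736331158844896
```

```bash
python3 - <<'E'
from chg import *
q=arm.sense()['qpos']
W=[(.555,-.053,.027,1,12),(.52,-.053,.03,0,8),(.50,-.053,.13,0,4),(.50,-.053,.13,90,0),(.50,-.053,.13,180,-4),(.51,-.053,.11,180,-20),(.52,-.053,.09,180,-30),(.535,-.052,.06,180,-33),(.54,-.052,.026,180,-34),(.56,-.052,.025,180,-37),(.58,-.052,.025,180,-40),(.605,-.052,.025,180,-42),(.62,-.052,.025,180,-42),(.58,-.052,.025,180,-40),(.54,-.052,.026,180,-34)]
for a,b in zip(W[:-1],W[1:]):
    for t in np.linspace(0,1,9)[1:]:
        q0=q;q,e,r=ik(tuple(np.array(a)+(np.array(b)-np.array(a))*t),q)
        if e>.001 or r>.5: print('err',e,r)
        if np.abs(q-q0).max()>25: print('jump',np.abs(q-q0).max())
    show(0,q)
E
```

```text
0 [  42   36  -47  121   50   33 -130] p [ 0.52  -0.053  0.03 ] z [ 0.14 -0.   -0.99] x [ 0.99 -0.    0.14] body z 0.09 xmax 0.596 tipz 0.029
0 [  52   29  -60  118   35   48 -118] p [ 0.5   -0.053  0.13 ] z [ 0.07 -0.   -1.  ] x [ 1.   -0.    0.07] body z 0.193 xmax 0.588 tipz 0.129
0 [ 59  46 -79 115  51  65 -42] p [ 0.5   -0.053  0.13 ] z [ 0. -0. -1.] x [ 0.  1. -0.] body z 0.196 xmax 0.595 tipz 0.13
0 [ 63  54 -88 118  61  70  40] p [ 0.5   -0.053  0.13 ] z [ 0.07 -0.   -1.  ] x [-1.    0.   -0.07] body z 0.193 xmax 0.533 tipz 0.129
0 [ 68  51 -87 130  79  54  27] p [ 0.51  -0.053  0.11 ] z [ 0.34  0.   -0.94] x [-0.94 -0.   -0.34] body z 0.159 xmax 0.523 tipz 0.107
0 [ 69  53 -84 136 100  49  11] p [ 0.52  -0.053  0.09 ] z [ 0.5   0.   -0.87] x [-0.87 -0.   -0.5 ] body z 0.128 xmax 0.528 tipz 0.085
0 [ 66  58 -79 137 113  51   4] p [ 0.535 -0.052  0.06 ] z [ 0.54  0.   -0.84] x [-0.84 -0.   -0.54] body z 0.095 xmax 0.543 tipz 0.055
0 [ 64  63 -75 138 121  53   0] p [ 0.54  -0.052  0.026] z [ 0.56  0.   -0.83] x [-0.83 -0.   -0.56] body z 0.06 xmax 0.548 tipz 0.021
0 [ 63  66 -74 137 127  54  -2] p [ 0.56  -0.052  0.025] z [ 0.6  0.  -0.8] x [-0.8 -0.  -0.6] body z 0.055 xmax 0.568 tipz 0.019
0 [ 62  68 -73 136 132  56  -4] p [ 0.58  -0.052  0.025] z [ 0.64  0.   -0.77] x [-0.77 -0.   -0.64] body z 0.051 xmax 0.587 tipz 0.019
0 [ 61  69 -73 134 134  56  -4] p [ 0.605 -0.052  0.025] z [ 0.67  0.   -0.74] x [-0.74 -0.   -0.67] body z 0.049 xmax 0.612 tipz 0.019
0 [ 60  70 -73 132 134  55  -3] p [ 0.62  -0.052  0.025] z [ 0.67 -0.   -0.74] x [-0.74  0.   -0.67] body z 0.049 xmax 0.627 tipz 0.019
0 [ 62  68 -73 136 132  56  -4] p [ 0.58  -0.052  0.025] z [ 0.64  0.   -0.77] x [-0.77 -0.   -0.64] body z 0.051 xmax 0.587 tipz 0.019
0 [ 64  63 -75 138 121  53   0] p [ 0.54  -0.052  0.026] z [ 0.56 -0.   -0.83] x [-0.83  0.   -0.56] body z 0.06 xmax 0.548 tipz 0.021
```

```bash
python3 - <<'E'
from plan import *
rows([(.52,-.053,.03,0,8,3),(.50,-.053,.13,0,4,7)])
print('turn');rows([(.5,-.053,.13,90,0,11),(.5,-.053,.13,180,-4,11)],start=(.5,-.053,.13,0,4))
E
```

```text
[-1.13, -0.02, -0.34] [-0.06, -1.28, 0.37]
[-1.13, -0.01, -0.32] [-0.06, -1.28, 0.37]
[-1.14, -0.01, -0.29] [-0.06, -1.28, 0.37]
--
[-0.08, 0.0, -1.45] [0.0, -0.57, -0.0]
[-0.1, 0.0, -1.45] [0.0, -0.57, -0.0]
[-0.11, 0.0, -1.45] [0.0, -0.57, -0.0]
[-0.13, 0.0, -1.45] [0.0, -0.57, -0.0]
[-0.14, 0.0, -1.45] [0.0, -0.57, -0.0]
[-0.16, 0.0, -1.45] [0.0, -0.57, -0.0]
[-0.17, 0.0, -1.45] [0.0, -0.57, -0.0]
--
turn
[0.0, 0.0, 0.0] [0.29, -0.29, -8.18]
[0.0, 0.0, 0.0] [0.29, -0.29, -8.18]
[0.0, 0.0, 0.0] [0.29, -0.29, -8.18]
[0.0, 0.0, 0.0] [0.29, -0.29, -8.18]
[0.0, 0.0, 0.0] [0.29, -0.29, -8.18]
[0.0, 0.0, 0.0] [0.29, -0.29, -8.18]
[0.0, 0.0, 0.0] [0.29, -0.29, -8.18]
[0.0, 0.0, 0.0] [0.29, -0.29, -8.18]
[0.0, 0.0, 0.0] [0.29, -0.29, -8.18]
[0.0, 0.0, 0.0] [0.29, -0.29, -8.18]
[0.0, 0.0, 0.0] [0.29, -0.29, -8.18]
--
[0.0, 0.0, 0.0] [-0.29, -0.29, -8.18]
[0.0, 0.0, 0.0] [-0.29, -0.29, -8.18]
[0.0, 0.0, 0.0] [-0.29, -0.29, -8.18]
[0.0, 0.0, 0.0] [-0.29, -0.29, -8.18]
[0.0, 0.0, 0.0] [-0.29, -0.29, -8.18]
[0.0, 0.0, 0.0] [-0.29, -0.29, -8.18]
[0.0, 0.0, 0.0] [-0.29, -0.29, -8.18]
[0.0, 0.0, 0.0] [-0.29, -0.29, -8.18]
[0.0, 0.0, 0.0] [-0.29, -0.29, -8.18]
[0.0, 0.0, 0.0] [-0.29, -0.29, -8.18]
[0.0, 0.0, 0.0] [-0.29, -0.29, -8.18]
--
```

Call:
move_arm([
  [-1.13, 0, -0.34, 0, -1.3, 0.37, -0.56],
  [-1.13, 0, -0.32, 0, -1.3, 0.37, -0.56],
  [-1.14, 0, -0.3, 0, -1.3, 0.37, -0.56],
  [-0.1, 0, -1.45, 0, -0.57, 0, -0.56],
  [-0.1, 0, -1.45, 0, -0.57, 0, -0.56],
])

```text
time: 11.05
position: [0.5141, -0.054, 0.0595]
tcp_rot: [[0.993, 0.001, 0.119], [0.001, -1.0, 0.003], [0.119, -0.003, -0.993]]
contact_force: [0.6, -0.1, -0.6]
finger_gap: 0.02
```

Call:
move_arm([
  [-0.1, 0, -1.45, 0, -0.57, 0, -0.56],
  [-0.13, 0, -1.45, 0, -0.57, 0, -0.56],
  [-0.15, 0, -1.45, 0, -0.57, 0, -0.56],
  [-0.16, 0, -1.45, 0, -0.57, 0, -0.56],
  [-0.17, 0, -1.45, 0, -0.57, 0, -0.56],
])

```text
time: 11.55
position: [0.5002, -0.0543, 0.1314]
tcp_rot: [[0.998, 0.001, 0.07], [0.001, -1.0, 0.003], [0.07, -0.003, -0.998]]
contact_force: [-0.0, -0.2, 0.2]
finger_gap: 0.0199
```

Call:
move_arm([
  [0, 0, 0, 0.3, -0.3, -8.2, -0.56],
  [0, 0, 0, 0.3, -0.3, -8.2, -0.56],
  [0, 0, 0, 0.3, -0.3, -8.2, -0.56],
  [0, 0, 0, 0.3, -0.3, -8.2, -0.56],
  [0, 0, 0, 0.3, -0.3, -8.2, -0.56],
])

```text
time: 12.05
position: [0.5003, -0.0545, 0.1309]
tcp_rot: [[0.749, 0.661, 0.038], [0.661, -0.75, 0.018], [0.04, 0.012, -0.999]]
contact_force: [-0.4, 0.0, -0.1]
finger_gap: 0.0202
```

Call:
move_arm([
  [0, 0, 0, 0.3, -0.3, -8.2, -0.56],
  [0, 0, 0, 0.3, -0.3, -8.2, -0.56],
  [0, 0, 0, 0.3, -0.3, -8.2, -0.56],
  [0, 0, 0, 0.3, -0.3, -8.2, -0.56],
  [0, 0, 0, 0.3, -0.3, -8.2, -0.56],
])

```text
time: 12.55
position: [0.5004, -0.0546, 0.1309]
tcp_rot: [[0.132, 0.991, 0.003], [0.991, -0.132, 0.007], [0.007, 0.002, -1.0]]
contact_force: [-0.9, -0.4, -1.4]
finger_gap: 0.0202
```

```bash
python3 - <<'E'
from plan import *
state();print(arm.sense()['qpos'].round(0))
rows([(.5,-.053,.13,180,-4,12)])
E
```

```text
t 12.55 p [ 0.5004 -0.0546  0.1309] yaw 82.43 lean 0.44 roll 0.002 F [-0.9 -0.4 -1.4] gap 0.0202
[ 59.  44. -76. 114.  48.  63. -46.]
[0.01, -0.0, 0.01] [-0.25, -0.27, -8.13]
[0.01, -0.0, 0.01] [-0.25, -0.27, -8.13]
[0.01, -0.0, 0.01] [-0.25, -0.27, -8.13]
[0.01, 0.0, 0.01] [-0.25, -0.27, -8.13]
[0.01, 0.0, 0.01] [-0.25, -0.27, -8.13]
[0.01, 0.0, 0.01] [-0.25, -0.27, -8.13]
[0.01, 0.01, 0.01] [-0.25, -0.27, -8.13]
[0.01, 0.01, 0.01] [-0.25, -0.27, -8.13]
[0.01, 0.01, 0.01] [-0.25, -0.27, -8.13]
[0.01, 0.01, 0.01] [-0.25, -0.27, -8.13]
[0.01, 0.01, 0.01] [-0.25, -0.27, -8.13]
[0.01, 0.01, 0.01] [-0.25, -0.27, -8.13]
--
```

Call:
move_arm([
  [0, 0, 0, -0.25, -0.27, -8.13, -0.56],
  [0, 0, 0, -0.25, -0.27, -8.13, -0.56],
  [0, 0, 0, -0.25, -0.27, -8.13, -0.56],
  [0, 0, 0, -0.25, -0.27, -8.13, -0.56],
  [0, 0, 0, -0.25, -0.27, -8.13, -0.56],
])

```text
time: 13.05
position: [0.5004, -0.0546, 0.1309]
tcp_rot: [[-0.546, 0.838, 0.029], [0.838, 0.546, -0.011], [-0.025, 0.019, -1.0]]
contact_force: [-0.0, 0.3, -0.1]
finger_gap: 0.02
```

Call:
move_arm([
  [0, 0, 0, -0.25, -0.27, -8.13, -0.56],
  [0, 0, 0, -0.25, -0.27, -8.13, -0.56],
  [0, 0, 0, -0.25, -0.27, -8.13, -0.56],
  [0, 0, 0, -0.25, -0.27, -8.13, -0.56],
  [0, 0, 0, -0.25, -0.27, -8.13, -0.56],
])

```text
time: 13.55
position: [0.5003, -0.0546, 0.1309]
tcp_rot: [[-0.958, 0.279, 0.06], [0.28, 0.96, -0.007], [-0.06, 0.01, -0.998]]
contact_force: [0.5, 0.7, 0.1]
finger_gap: 0.0204
```

```bash
python3 - <<'E'
from plan import *
state();print(arm.sense()['qpos'].round(0))
rows([(.51,-.053,.11,180,-16,5),(.52,-.053,.09,180,-30,5),(.535,-.053,.06,180,-33,5),(.538,-.053,.027,180,-34,5)])
E
```

```text
t 13.55 p [ 0.5003 -0.0546  0.1309] yaw 163.74 lean 3.48 roll 0.01 F [0.5 0.7 0.1] gap 0.0204
[ 63.  52. -86. 116.  60.  69.  27.]
[-0.15, 0.08, 0.43] [-0.44, -2.48, -3.22]
[-0.14, 0.07, 0.43] [-0.44, -2.48, -3.22]
[-0.12, 0.06, 0.44] [-0.44, -2.48, -3.22]
[-0.11, 0.05, 0.45] [-0.44, -2.48, -3.22]
[-0.09, 0.04, 0.45] [-0.44, -2.48, -3.22]
--
[-0.08, -0.0, 0.44] [-0.0, -2.8, -0.0]
[-0.06, -0.0, 0.44] [-0.0, -2.8, -0.0]
[-0.04, -0.0, 0.45] [-0.0, -2.8, -0.0]
[-0.02, -0.0, 0.45] [-0.0, -2.8, -0.0]
[0.0, -0.0, 0.45] [-0.0, -2.8, -0.0]
--
[0.04, -0.0, 0.67] [-0.0, -0.6, -0.0]
[0.05, -0.0, 0.67] [0.0, -0.6, -0.0]
[0.05, -0.0, 0.67] [0.0, -0.6, -0.0]
[0.06, -0.0, 0.67] [-0.0, -0.6, -0.0]
[0.07, -0.0, 0.67] [0.0, -0.6, -0.0]
--
[0.31, -0.0, 0.59] [0.0, -0.2, -0.0]
[0.31, -0.0, 0.59] [0.0, -0.2, -0.0]
[0.31, -0.0, 0.58] [0.0, -0.2, -0.0]
[0.32, -0.0, 0.58] [0.0, -0.2, -0.0]
[0.32, -0.0, 0.58] [-0.0, -0.2, -0.0]
--
```

Call:
move_arm([
  [-0.15, 0.08, 0.43, -0.44, -2.5, -3.2, -0.56],
  [-0.14, 0.07, 0.43, -0.44, -2.5, -3.2, -0.56],
  [-0.12, 0.06, 0.44, -0.44, -2.5, -3.2, -0.56],
  [-0.1, 0.05, 0.45, -0.44, -2.5, -3.2, -0.56],
  [-0.1, 0.04, 0.45, -0.44, -2.5, -3.2, -0.56],
])

```text
time: 14.05
position: [0.5102, -0.053, 0.11]
tcp_rot: [[-0.96, 0.006, 0.279], [0.005, 1.0, -0.002], [-0.279, -0.001, -0.96]]
contact_force: [-0.3, 0.9, -0.7]
finger_gap: 0.0203
```

Call:
move_arm([
  [-0.08, 0, 0.44, 0, -2.8, 0, -0.56],
  [-0.06, 0, 0.44, 0, -2.8, 0, -0.56],
  [-0.04, 0, 0.45, 0, -2.8, 0, -0.56],
  [-0.02, 0, 0.45, 0, -2.8, 0, -0.56],
  [0, 0, 0.45, 0, -2.8, 0, -0.56],
])

```text
time: 14.55
position: [0.5206, -0.0536, 0.0901]
tcp_rot: [[-0.864, 0.009, 0.504], [0.007, 1.0, -0.005], [-0.504, -0.001, -0.864]]
contact_force: [-0.1, -1.7, -0.3]
finger_gap: 0.0201
```

```bash
python3 - <<'E'
from plan import *
state();print(arm.sense()['qpos'].round(0))
rows([(.535,-.053,.06,180,-33,5),(.538,-.053,.027,180,-34,5)])
E
```

```text
t 14.55 p [ 0.5206 -0.0536  0.0901] yaw 179.53 lean 30.24 roll -0.001 F [-0.1 -1.7 -0.3] gap 0.0201
[ 71.  51. -82. 137. 101.  46.  10.]
[0.05, 0.01, 0.67] [-0.06, -0.55, -0.08]
[0.06, 0.01, 0.66] [-0.06, -0.55, -0.08]
[0.07, 0.01, 0.66] [-0.06, -0.55, -0.08]
[0.07, 0.01, 0.66] [-0.06, -0.55, -0.08]
[0.08, 0.01, 0.66] [-0.06, -0.55, -0.08]
--
[0.31, -0.0, 0.59] [0.0, -0.2, -0.0]
[0.31, -0.0, 0.59] [0.0, -0.2, -0.0]
[0.31, -0.0, 0.58] [0.0, -0.2, -0.0]
[0.32, -0.0, 0.58] [0.0, -0.2, -0.0]
[0.32, -0.0, 0.58] [0.0, -0.2, -0.0]
--
```

Call:
move_arm([
  [0.05, 0, 0.66, 0, -0.55, 0, -0.56],
  [0.06, 0, 0.66, 0, -0.55, 0, -0.56],
  [0.07, 0, 0.66, 0, -0.55, 0, -0.56],
  [0.07, 0, 0.66, 0, -0.55, 0, -0.56],
  [0.08, 0, 0.66, 0, -0.55, 0, -0.56],
])

```text
time: 15.05
position: [0.5351, -0.0537, 0.0599]
tcp_rot: [[-0.84, 0.009, 0.543], [0.007, 1.0, -0.006], [-0.543, -0.001, -0.84]]
contact_force: [-0.1, 0.1, 0.0]
finger_gap: 0.0203
```

Call:
move_arm([
  [0.31, 0, 0.59, 0, -0.2, 0, -0.56],
  [0.31, 0, 0.59, 0, -0.2, 0, -0.56],
  [0.31, 0, 0.58, 0, -0.2, 0, -0.56],
  [0.31, 0, 0.58, 0, -0.2, 0, -0.56],
  [0.31, 0, 0.58, 0, -0.2, 0, -0.56],
])

```text
time: 15.55
position: [0.5382, -0.0536, 0.0269]
tcp_rot: [[-0.83, 0.009, 0.558], [0.007, 1.0, -0.006], [-0.558, -0.001, -0.83]]
contact_force: [-0.5, 0.2, 0.5]
finger_gap: 0.0203
```

```bash
python3 - <<'E'
from path import *
from look import *
state();print(arm.sense()['qpos'].round(0))
a=cams.read_camera('side');c=ctr(128,segs=SEG)
wires(a,'side',(180,130),130,100,6,c[:2]+(np.radians(c[2]),),None,(.617,-.046),'pics/side4.png')
rows([(.558,-.053,.026,180,-37,5),(.578,-.053,.025,180,-40,5),(.598,-.053,.025,180,-42,5)])
E
```

```text
t 15.55 p [ 0.5382 -0.0536  0.0269] yaw 179.5 lean 33.89 roll -0.001 F [-0.5  0.2  0.5] gap 0.0203
[ 65.  62. -73. 138. 123.  51.  -1.]
[-0.34, 0.01, 0.22] [-0.06, -0.64, -0.09]
[-0.34, 0.01, 0.23] [-0.06, -0.64, -0.09]
[-0.33, 0.01, 0.23] [-0.06, -0.64, -0.09]
[-0.33, 0.01, 0.23] [-0.06, -0.64, -0.09]
[-0.33, 0.01, 0.24] [-0.06, -0.64, -0.09]
--
[-0.31, 0.0, 0.26] [0.0, -0.6, -0.0]
[-0.3, 0.0, 0.26] [0.0, -0.6, -0.0]
[-0.3, 0.0, 0.26] [0.0, -0.6, -0.0]
[-0.3, 0.0, 0.27] [0.0, -0.6, -0.0]
[-0.3, 0.0, 0.27] [0.0, -0.6, -0.0]
--
[-0.31, 0.0, 0.26] [0.0, -0.4, -0.0]
[-0.3, 0.0, 0.26] [0.0, -0.4, -0.0]
[-0.3, 0.0, 0.26] [0.0, -0.4, -0.0]
[-0.3, 0.0, 0.26] [-0.0, -0.4, -0.0]
[-0.3, 0.0, 0.27] [-0.0, -0.4, -0.0]
--
```

View pics/side4.png

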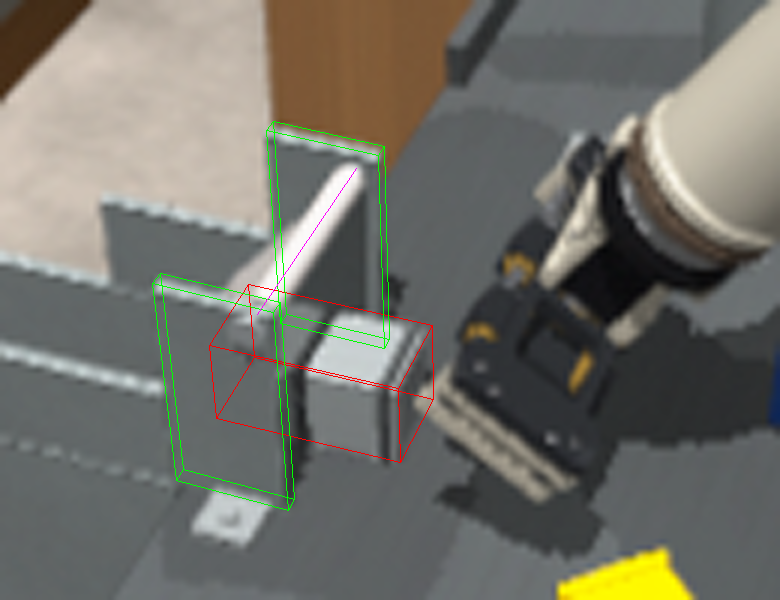

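The leaned gripper is behind the piece. The rear end is where predicted (around (400,400)) and the flap rests on its top. Now the final straight push.

Call:
move_arm([
  [-0.34, 0, 0.22, 0, -0.64, 0, -0.56],
  [-0.34, 0, 0.23, 0, -0.64, 0, -0.56],
  [-0.33, 0, 0.23, 0, -0.64, 0, -0.56],
  [-0.33, 0, 0.23, 0, -0.64, 0, -0.56],
  [-0.33, 0, 0.24, 0, -0.64, 0, -0.56],
])

```text
time: 16.1
position: [0.5583, -0.0526, 0.0269]
tcp_rot: [[-0.798, 0.007, 0.603], [0.006, 1.0, -0.004], [-0.603, 0.0, -0.798]]
contact_force: [-8.3, -0.3, 4.2]
finger_gap: 0.0201
```

Call:
move_arm([
  [-0.31, 0, 0.26, 0, -0.6, 0, -0.56],
  [-0.3, 0, 0.26, 0, -0.6, 0, -0.56],
  [-0.3, 0, 0.26, 0, -0.6, 0, -0.56],
  [-0.3, 0, 0.27, 0, -0.6, 0, -0.56],
  [-0.3, 0, 0.27, 0, -0.6, 0, -0.56],
])

```text
time: 16.6
position: [0.5762, -0.0507, 0.0259]
tcp_rot: [[-0.766, 0.004, 0.643], [0.004, 1.0, -0.001], [-0.643, 0.002, -0.766]]
contact_force: [-12.8, -0.2, 10.3]
finger_gap: 0.0203
```

```bash
python3 - <<'E'
from plan import *
state();print(arm.sense()['qpos'].round(0))
rows([(.598,-.053,.025,180,-42,5),(.612,-.053,.025,180,-42,5)])
E
```

```text
t 16.6 p [ 0.5762 -0.0507  0.0259] yaw 179.71 lean 40.0 roll 0.002 F [-12.8  -0.2  10.3] gap 0.0203
[ 64.  67. -71. 137. 134.  54.  -5.]
[-0.32, -0.04, 0.29] [-0.01, -0.4, -0.04]
[-0.32, -0.05, 0.3] [-0.01, -0.4, -0.04]
[-0.32, -0.05, 0.3] [-0.01, -0.4, -0.04]
[-0.32, -0.05, 0.3] [-0.01, -0.4, -0.04]
[-0.32, -0.05, 0.3] [-0.01, -0.4, -0.04]
--
[-0.21, 0.0, 0.19] [0.0, -0.0, -0.0]
[-0.21, 0.0, 0.19] [0.0, -0.0, -0.0]
[-0.21, 0.0, 0.19] [0.0, -0.0, -0.0]
[-0.21, 0.0, 0.19] [0.0, -0.0, -0.0]
[-0.21, 0.0, 0.19] [0.0, -0.0, -0.0]
--
```

Call:
move_arm([
  [-0.31, 0, 0.29, 0, -0.4, 0, -0.56],
  [-0.31, 0, 0.29, 0, -0.4, 0, -0.56],
  [-0.31, 0, 0.29, 0, -0.4, 0, -0.56],
  [-0.31, 0, 0.29, 0, -0.4, 0, -0.56],
  [-0.31, 0, 0.29, 0, -0.4, 0, -0.56],
])

```text
time: 17.1
position: [0.5976, -0.0508, 0.0252]
tcp_rot: [[-0.743, 0.004, 0.669], [0.004, 1.0, -0.001], [-0.669, 0.002, -0.743]]
contact_force: [-12.3, -0.4, 10.0]
finger_gap: 0.0201
```

Call:
move_arm([
  [-0.22, 0, 0.2, 0, 0, 0, -0.56],
  [-0.22, 0, 0.2, 0, 0, 0, -0.56],
  [-0.22, 0, 0.2, 0, 0, 0, -0.56],
  [-0.22, 0, 0.2, 0, 0, 0, -0.56],
  [0, 0, 0, 0, 0, 0, -0.56],
])

```text
time: 17.6
position: [0.6113, -0.0523, 0.0254]
tcp_rot: [[-0.742, 0.006, 0.67], [0.005, 1.0, -0.004], [-0.67, 0.001, -0.742]]
contact_force: [-0.7, -0.6, -0.3]
finger_gap: 0.0199
```

```bash
python3 - <<'E'
from plan import *
from look import *
state();print(arm.sense()['qpos'].round(0))
a=cams.read_camera('side');b=cams.read_camera('top')
S=5;A=cv2.resize(a[120:240,110:280,::-1],None,fx=S*.5*1.2,fy=S*.5*1.2);B=cv2.resize(b[60:180,230:330,::-1],None,fx=2.9,fy=3)
cv2.imwrite('pics/both5.png',np.hstack([A,cv2.resize(B,(285,A.shape[0]))]))
rows([(.62,-.053,.025,180,-42.5,5)])
E
```

```text
t 17.6 p [ 0.6113 -0.0523  0.0254] yaw 179.61 lean 42.1 roll 0.001 F [-0.7 -0.6 -0.3] gap 0.0199
[ 62.  69. -70. 134. 137.  54.  -5.]
[-0.12, 0.0, 0.11] [-0.06, -0.08, -0.07]
[-0.12, 0.0, 0.11] [-0.06, -0.08, -0.07]
[-0.12, 0.0, 0.11] [-0.06, -0.08, -0.07]
[-0.12, 0.0, 0.11] [-0.06, -0.08, -0.07]
[-0.12, 0.0, 0.11] [-0.06, -0.08, -0.07]
--
```

View pics/both5.png

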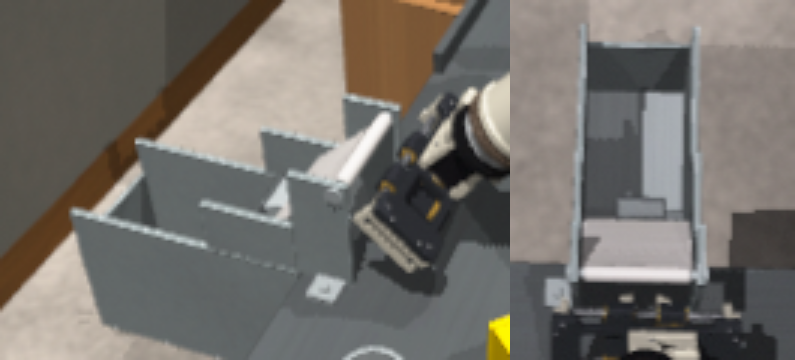

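The flap is up and the nose shows beyond it at (640,208), so the piece is at the tipping point but not yet gone. I push a little further.

Call:
move_arm([
  [-0.15, 0, 0.14, 0, 0, 0, -0.56],
  [-0.15, 0, 0.14, 0, 0, 0, -0.56],
  [-0.15, 0, 0.14, 0, 0, 0, -0.56],
  [0, 0, 0, 0, 0, 0, -0.56],
  [0, 0, 0, 0, 0, 0, -0.56],
])

```text
time: 18.2
position: [0.6177, -0.0531, 0.025]
tcp_rot: [[-0.742, 0.008, 0.67], [0.006, 1.0, -0.005], [-0.67, 0.0, -0.742]]
contact_force: [0.2, 0.4, 0.4]
finger_gap: 0.0207
```

```bash
python3 - <<'E'
from plan import *
from look import *
state()
b=cams.read_camera('top');cv2.imwrite('pics/t6.png',cv2.resize(b[60:180,230:330,::-1],None,fx=3,fy=3))
print([(np.round(d['xy']),d['score'],d['region'].sum()) for d in models.regions_of('piece_center','top')])
print('ramp/tray px',proj('top',[[.65,-.05,.0],[.75,-.05,-.1],[.80,-.05,-.15]]).round(0))
E
```

```text
t 18.2 p [ 0.6177 -0.0531  0.025 ] yaw 179.54 lean 42.07 roll 0.0 F [0.2 0.4 0.4] gap 0.0207
[(array([227., 228.]), 0.72, np.int64(589)), (array([277., 103.]), 0.68, np.int64(454))]
ramp/tray px [[276. 151.]
 [275. 130.]
 [275. 121.]]
```

View pics/t6.png

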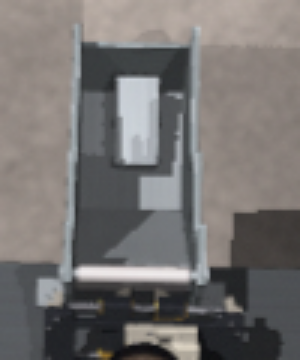

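The piece lies flat in the tray at (137,120). Drawing the fingers back now.

Call:
move_arm([
  [0.58, 0, -0.54, 0, 0.6, 0, -0.56],
  [0.58, 0, -0.54, 0, 0.8, 0, -0.56],
  [0.58, 0, -0.54, 0, 0.8, 0, -0.56],
  [0.6, 0, -0.53, 0, 0.8, 0, -0.56],
  [0.6, 0, -0.53, 0, 0.9, 0, -0.56],
])

```text
time: 18.8
position: [0.577, -0.0528, 0.0264]
tcp_rot: [[-0.787, 0.007, 0.617], [0.006, 1.0, -0.004], [-0.617, 0.0, -0.787]]
contact_force: [0.3, -0.2, 0.0]
finger_gap: 0.0204
```

Call:
move_arm([
  [0.6, 0, -0.5, 0, 1, 0, -0.56],
  [0.6, 0, -0.5, 0, 1, 0, -0.56],
  [0.6, 0, -0.5, 0, 1, 0, -0.56],
  [0.6, 0, -0.5, 0, 1, 0, -0.56],
  [0.6, 0, -0.5, 0, 1, 0, -0.56],
])

```text
time: 19.3
position: [0.5382, -0.0525, 0.0289]
tcp_rot: [[-0.838, 0.007, 0.546], [0.006, 1.0, -0.004], [-0.546, 0.0, -0.838]]
contact_force: [-1.2, -0.1, -0.1]
finger_gap: 0.02
```

```bash
python3 - <<'E'
from plan import *
state()
rows([(.50,-.053,.09,180,-15,5)])
E
```

```text
t 19.3 p [ 0.5382 -0.0525  0.0289] yaw 179.57 lean 33.1 roll 0.0 F [-1.2 -0.1 -0.1] gap 0.02
[-0.03, -0.01, -1.44] [-0.03, 3.62, -0.08]
[0.06, -0.01, -1.44] [-0.03, 3.62, -0.08]
[0.15, -0.01, -1.43] [-0.03, 3.62, -0.08]
[0.24, -0.01, -1.42] [-0.03, 3.62, -0.08]
[0.33, -0.01, -1.4] [-0.03, 3.62, -0.08]
--
```

Call:
move_arm([
  [0, 0, -1.44, 0, 3.6, 0, -0.56],
  [0.06, 0, -1.44, 0, 3.6, 0, -0.56],
  [0.15, 0, -1.43, 0, 3.6, 0, -0.56],
  [0.24, 0, -1.42, 0, 3.6, 0, -0.56],
  [0.33, 0, -1.4, 0, 3.6, 0, -0.56],
])

```text
time: 19.8
position: [0.4997, -0.0521, 0.0908]
tcp_rot: [[-0.966, 0.007, 0.259], [0.006, 1.0, -0.002], [-0.259, -0.0, -0.966]]
contact_force: [0.5, -0.5, -0.7]
finger_gap: 0.0201
```

Call:
move_arm([
  [0, 0, 0, 0, 0, 0, -0.56],
  [0, 0, 0, 0, 0, 0, -0.56],
  [0, 0, 0, 0, 0, 0, -0.56],
  [0, 0, 0, 0, 0, 0, -0.56],
  [0, 0, 0, 0, 0, 0, -0.56],
])

```text
time: 20.3
position: [0.4998, -0.0521, 0.0889]
tcp_rot: [[-0.965, 0.007, 0.261], [0.007, 1.0, -0.001], [-0.261, 0.001, -0.965]]
contact_force: [0.5, 1.0, -0.4]
finger_gap: 0.0202
```

```bash
python3 - <<'E'
from look import *
from plan import state
state()
a=cams.read_camera('side');b=cams.read_camera('top')
print([(np.round(d['xy']),d['score']) for d in models.regions_of('piece_center','top')])
for q in('offcut','pipe_stub','spray','angle'): print(q,[(np.round(d['xy']),d['score']) for d in models.regions_of(q,'top')][:2])
cv2.imwrite('pics/end.png',np.hstack([cv2.resize(a[110:290,100:350,::-1],(400,288)),cv2.resize(b[60:280,130:435,::-1],(399,288))]))
E
```

```text
t 20.3 p [ 0.4998 -0.0521  0.0889] yaw 179.58 lean 15.12 roll 0.001 F [ 0.5  1.  -0.4] gap 0.0202
[(array([276., 102.]), 0.97), (array([228., 227.]), 0.65), (array([306., 255.]), 0.53)]
offcut [(array([344., 198.]), 0.85)]
pipe_stub [(array([208., 191.]), 0.64)]
spray [(array([412., 202.]), 0.64)]
angle [(array([110., 202.]), 0.91)]
```

View pics/end.png

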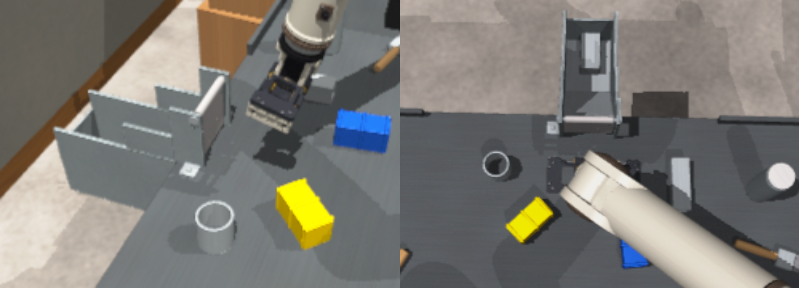

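The flap hangs shut, the piece lies in the tray at (591,48), and the pipe, offcut, yellow, blue and spray can are undisturbed. The gripper is clear of everything, so I'm handing in.

```bash
python3 -c "
from workcell import arm
print(arm.hand_in())"
```

```text
the job is handed in; nothing more can be done
None
```

The welded grey piece was pushed nose first through the flap, dropped into the tray, and the flap swung shut once I drew the fingers back. I handed the job in at about 20.4 s of the 64 s allowed.

**How it went:** I pushed its rear end with two fingertips, steering it from 43 mm right of the chute's middle line to about 5 mm off it. The push was not one continuous stroke. With the rear end about 50 mm before the flap I backed off, gave the tool a half turn and leaned it 34–42°. The arm could not reach that lean in its first wrist position. I then finished the push straight ahead.

**Last checks:**
- **Piece:** the top camera shows it lying in the tray (network score 0.97).
- **Flap and robot:** the side and top pictures show the flap hanging shut. The gripper is about 11 cm before the flap with contact forces near zero.
- **Forces:** at the end of each push move they read at most about 17 N.
- **Other things:** offcut, yellow block, pipe stub, spray can and angle look unmoved. The arm partly hides the blue block in the last top view, but the side view shows it in place.

**What disagreed:** the networks now and then missed the piece. While the gripper or the cheeks hid part of it, some single-camera fits were poor. There I relied on the planned path checked against the overlays.

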